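# Find the full cartons stack the totes, clear the empties

### The job

Of the red cartons on the packing bench only one is full, and of the blue ones only one; the others are empty look-alikes. Lift the upper tote out of the lower one and stand it on the black mat, find the full carton of each colour by lifting them, and stand these two upright on the floor of the lower tote; then put the upper tote back on top, turned half round (its yellow end over the lower tote's plain end), so that it sits level on the lugs and stacks instead of nesting. Finally gather the empty cartons, standing, on the mat; do not disturb the tape core, scanner and pad.

Things in the scene. Friction and masses are not known exactly. Their poses are not given: they have to be found in the camera images.
- low: lower tote, loose, 0.45 kg: grey stack-nest tote with one yellow short end, 210 x 150 mm outside, rim 116 mm high, walls 5 mm. Origin: centre of its underside, x along the long side to the yellow end, z up. Flat inner floor at z = 24 mm; a divider across the middle (plane x = 0, wall to wall) parts it into two compartments, each 92 mm (along x) by 140 mm (along y)
- top: upper tote, loose, 0.35 kg, the same shape and axes; at the start nested in the lower one, yellow ends together, its underside 96 mm above the lower one's. Turned 180 degrees it rests on the lugs, underside 108 mm above the lower one's, clear of the 80 mm cartons. Its lowest 20 mm are a 190 x 130 mm plinth that enters the 200 x 140 mm mouth of the tote below
- low_end (a point): middle of the lower tote's yellow end, at x = 105, y = 0, z = 110 mm of that tote. Lugs inside the short ends reach 15 mm inwards (to x = +-85 mm), 18 mm wide, tops at z = 108 mm, 14 mm deep: at the yellow end at y = +-50 mm, at the plain end at y = +-18 mm
- low_grip (a point): middle of the top edge of the lower tote's divider (16 mm thick along x), at z = 90 mm of that tote
- top_end (a point): middle of the upper tote's yellow end, at x = 105, y = 0, z = 110 mm of that tote; same lugs, and notches in the plinth that let the lower tote's lugs pass when both totes point the same way
- top_grip (a point): middle of the top edge of the upper tote's divider, its carrying grip with a black band: 16 mm thick along the tote's x, at z = 90 mm of that tote; pinch it across, from above. It balances there
- mat: thin black rubber mat, fixed flat on the bench, 240 x 200 x 3 mm, origin at the centre of its underside, x along the 240 mm side
- red_a: closed red (white band) carton, 60 x 60 mm, 80 mm tall, standing; one of 2 or 3 look-alikes (may be absent). Origin: centre of its underside, z up. Full ones weigh 0.4 to 0.6 kg, empty ones 0.08 to 0.12 kg; just one of the red cartons present is full, the letter tells nothing
- red_b: closed red (white band) carton, 60 x 60 mm, 80 mm tall, standing; one of 2 or 3 look-alikes (may be absent). Origin: centre of its underside, z up. Full ones weigh 0.4 to 0.6 kg, empty ones 0.08 to 0.12 kg; just one of the red cartons present is full, the letter tells nothing
- red_c: closed red (white band) carton, 60 x 60 mm, 80 mm tall, standing; one of 2 or 3 look-alikes (may be absent). Origin: centre of its underside, z up. Full ones weigh 0.4 to 0.6 kg, empty ones 0.08 to 0.12 kg; just one of the red cartons present is full, the letter tells nothing
- red_d: closed red (white band) carton, 60 x 60 mm, 80 mm tall, standing; one of 2 or 3 look-alikes (may be absent). Origin: centre of its underside, z up. Full ones weigh 0.4 to 0.6 kg, empty ones 0.08 to 0.12 kg; just one of the red cartons present is full, the letter tells nothing
- red_e: closed red (white band) carton, 60 x 60 mm, 80 mm tall, standing; one of 2 or 3 look-alikes (may be absent). Origin: centre of its underside, z up. Full ones weigh 0.4 to 0.6 kg, empty ones 0.08 to 0.12 kg; just one of the red cartons present is full, the letter tells nothing
- blue_a: closed blue (yellow band) carton, 60 x 60 mm, 80 mm tall, standing; one of 2 or 3 look-alikes (may be absent). Origin: centre of its underside, z up. Full ones weigh 0.4 to 0.6 kg, empty ones 0.08 to 0.12 kg; just one of the blue cartons present is full, the letter tells nothing
- blue_b: closed blue (yellow band) carton, 60 x 60 mm, 80 mm tall, standing; one of 2 or 3 look-alikes (may be absent). Origin: centre of its underside, z up. Full ones weigh 0.4 to 0.6 kg, empty ones 0.08 to 0.12 kg; just one of the blue cartons present is full, the letter tells nothing
- blue_c: closed blue (yellow band) carton, 60 x 60 mm, 80 mm tall, standing; one of 2 or 3 look-alikes (may be absent). Origin: centre of its underside, z up. Full ones weigh 0.4 to 0.6 kg, empty ones 0.08 to 0.12 kg; just one of the blue cartons present is full, the letter tells nothing
- blue_d: closed blue (yellow band) carton, 60 x 60 mm, 80 mm tall, standing; one of 2 or 3 look-alikes (may be absent). Origin: centre of its underside, z up. Full ones weigh 0.4 to 0.6 kg, empty ones 0.08 to 0.12 kg; just one of the blue cartons present is full, the letter tells nothing
- blue_e: closed blue (yellow band) carton, 60 x 60 mm, 80 mm tall, standing; one of 2 or 3 look-alikes (may be absent). Origin: centre of its underside, z up. Full ones weigh 0.4 to 0.6 kg, empty ones 0.08 to 0.12 kg; just one of the blue cartons present is full, the letter tells nothing
- tape: bystander: empty brown tape core lying flat, a ring 90 mm across, 50 mm high, origin at the centre of its underside; leave alone
- scanner: bystander: red and black hand scanner lying on the bench, about 160 x 50 x 50 mm, origin on its underside; leave alone
- pad: bystander: green-edged pad of blank paper slips, 80 x 110 x 16 mm, lying flat, origin at the centre of its underside; leave alone
Not all that is in view belongs to the job. What is shaped like the red_d but purple or turquoise is not meant. Leave any pink look-alike of the blue_d alone.

How it is judged:
On the way, in this order (a step that is already met when the one before it is completed fails the run):
1. the upper tote stands upright on the mat (horizontal distance between top and mat below 0.08 m and height (world z) of top below 0.015 m and angle between top's own z axis and vertical below 0.1 rad), for 0.2 s.
2. the full carton of each colour stands on the floor of the lower tote, before the upper tote goes back on (((horizontal distance between red_a and low below 0.095 m and z of red_a in the frame of low between 0.012 and 0.04 m and angle between red_a's own z axis and vertical below 0.2 rad and contact force between red_a and low above 2.5 N) or (horizontal distance between red_a and low above 0.095 m and height (world z) of red_a between -0.03 and 0.07 m and contact force between red_a and anything else below 2.5 N)) and ((horizontal distance between red_b and low below 0.095 m and z of red_b in the frame of low between 0.012 and 0.04 m and angle between red_b's own z axis and vertical below 0.2 rad and contact force between red_b and low above 2.5 N) or (horizontal distance between red_b and low above 0.095 m and height (world z) of red_b between -0.03 and 0.07 m and contact force between red_b and anything else below 2.5 N)) and ((horizontal distance between red_c and low below 0.095 m and z of red_c in the frame of low between 0.012 and 0.04 m and angle between red_c's own z axis and vertical below 0.2 rad and contact force between red_c and low above 2.5 N) or (horizontal distance between red_c and low above 0.095 m and height (world z) of red_c between -0.03 and 0.07 m and contact force between red_c and anything else below 2.5 N)) and ((horizontal distance between red_d and low below 0.095 m and z of red_d in the frame of low between 0.012 and 0.04 m and angle between red_d's own z axis and vertical below 0.2 rad and contact force between red_d and low above 2.5 N) or (horizontal distance between red_d and low above 0.095 m and height (world z) of red_d between -0.03 and 0.07 m and contact force between red_d and anything else below 2.5 N)) and ((horizontal distance between red_e and low below 0.095 m and z of red_e in the frame of low between 0.012 and 0.04 m and angle between red_e's own z axis and vertical below 0.2 rad and contact force between red_e and low above 2.5 N) or (horizontal distance between red_e and low above 0.095 m and height (world z) of red_e between -0.03 and 0.07 m and contact force between red_e and anything else below 2.5 N)) and ((horizontal distance between blue_a and low below 0.095 m and z of blue_a in the frame of low between 0.012 and 0.04 m and angle between blue_a's own z axis and vertical below 0.2 rad and contact force between blue_a and low above 2.5 N) or (horizontal distance between blue_a and low above 0.095 m and height (world z) of blue_a between -0.03 and 0.07 m and contact force between blue_a and anything else below 2.5 N)) and ((horizontal distance between blue_b and low below 0.095 m and z of blue_b in the frame of low between 0.012 and 0.04 m and angle between blue_b's own z axis and vertical below 0.2 rad and contact force between blue_b and low above 2.5 N) or (horizontal distance between blue_b and low above 0.095 m and height (world z) of blue_b between -0.03 and 0.07 m and contact force between blue_b and anything else below 2.5 N)) and ((horizontal distance between blue_c and low below 0.095 m and z of blue_c in the frame of low between 0.012 and 0.04 m and angle between blue_c's own z axis and vertical below 0.2 rad and contact force between blue_c and low above 2.5 N) or (horizontal distance between blue_c and low above 0.095 m and height (world z) of blue_c between -0.03 and 0.07 m and contact force between blue_c and anything else below 2.5 N)) and ((horizontal distance between blue_d and low below 0.095 m and z of blue_d in the frame of low between 0.012 and 0.04 m and angle between blue_d's own z axis and vertical below 0.2 rad and contact force between blue_d and low above 2.5 N) or (horizontal distance between blue_d and low above 0.095 m and height (world z) of blue_d between -0.03 and 0.07 m and contact force between blue_d and anything else below 2.5 N)) and ((horizontal distance between blue_e and low below 0.095 m and z of blue_e in the frame of low between 0.012 and 0.04 m and angle between blue_e's own z axis and vertical below 0.2 rad and contact force between blue_e and low above 2.5 N) or (horizontal distance between blue_e and low above 0.095 m and height (world z) of blue_e between -0.03 and 0.07 m and contact force between blue_e and anything else below 2.5 N)) and horizontal distance between top and low above 0.2 m), for 0.2 s.
At the end, for the whole second after the job is handed in: Upper tote on the lower: centres within 15 mm, underside 103-114 mm above the lower's, level, yellow end over plain end. Both full cartons upright (0.2 rad) on its floor, within 95 mm of its centre; empties upright, centres on the mat; all at rest (horizontal distance between top and low below 0.015 m and z of top in the frame of low between 0.103 and 0.114 m and angle between each of top, low's own z axis and vertical below 0.05 rad and x of top_end in the frame of low below -0.06 m and height (world z) of low below 0.015 m and linear speed of each of top, red_a, red_b, red_c, red_d, red_e, blue_a, blue_b, blue_c, blue_d, blue_e below 0.02 m/s and ((horizontal distance between red_a and low below 0.095 m and z of red_a in the frame of low between 0.012 and 0.04 m and angle between red_a's own z axis and vertical below 0.2 rad and contact force between red_a and low above 2.5 N) or (horizontal distance between red_a and low above 0.095 m and height (world z) of red_a between -0.03 and 0.07 m and contact force between red_a and anything else below 2.5 N and x of red_a in the frame of mat between -0.12 and 0.12 m and y of red_a in the frame of mat between -0.1 and 0.1 m and height (world z) of red_a below 0.015 m and angle between red_a's own z axis and vertical below 0.2 rad)) and ((horizontal distance between red_b and low below 0.095 m and z of red_b in the frame of low between 0.012 and 0.04 m and angle between red_b's own z axis and vertical below 0.2 rad and contact force between red_b and low above 2.5 N) or (horizontal distance between red_b and low above 0.095 m and height (world z) of red_b between -0.03 and 0.07 m and contact force between red_b and anything else below 2.5 N and x of red_b in the frame of mat between -0.12 and 0.12 m and y of red_b in the frame of mat between -0.1 and 0.1 m and height (world z) of red_b below 0.015 m and angle between red_b's own z axis and vertical below 0.2 rad)) and ((horizontal distance between red_c and low below 0.095 m and z of red_c in the frame of low between 0.012 and 0.04 m and angle between red_c's own z axis and vertical below 0.2 rad and contact force between red_c and low above 2.5 N) or (horizontal distance between red_c and low above 0.095 m and height (world z) of red_c between -0.03 and 0.07 m and contact force between red_c and anything else below 2.5 N and x of red_c in the frame of mat between -0.12 and 0.12 m and y of red_c in the frame of mat between -0.1 and 0.1 m and height (world z) of red_c below 0.015 m and angle between red_c's own z axis and vertical below 0.2 rad)) and ((horizontal distance between red_d and low below 0.095 m and z of red_d in the frame of low between 0.012 and 0.04 m and angle between red_d's own z axis and vertical below 0.2 rad and contact force between red_d and low above 2.5 N) or (horizontal distance between red_d and low above 0.095 m and height (world z) of red_d between -0.03 and 0.07 m and contact force between red_d and anything else below 2.5 N and x of red_d in the frame of mat between -0.12 and 0.12 m and y of red_d in the frame of mat between -0.1 and 0.1 m and height (world z) of red_d below 0.015 m and angle between red_d's own z axis and vertical below 0.2 rad)) and ((horizontal distance between red_e and low below 0.095 m and z of red_e in the frame of low between 0.012 and 0.04 m and angle between red_e's own z axis and vertical below 0.2 rad and contact force between red_e and low above 2.5 N) or (horizontal distance between red_e and low above 0.095 m and height (world z) of red_e between -0.03 and 0.07 m and contact force between red_e and anything else below 2.5 N and x of red_e in the frame of mat between -0.12 and 0.12 m and y of red_e in the frame of mat between -0.1 and 0.1 m and height (world z) of red_e below 0.015 m and angle between red_e's own z axis and vertical below 0.2 rad)) and ((horizontal distance between blue_a and low below 0.095 m and z of blue_a in the frame of low between 0.012 and 0.04 m and angle between blue_a's own z axis and vertical below 0.2 rad and contact force between blue_a and low above 2.5 N) or (horizontal distance between blue_a and low above 0.095 m and height (world z) of blue_a between -0.03 and 0.07 m and contact force between blue_a and anything else below 2.5 N and x of blue_a in the frame of mat between -0.12 and 0.12 m and y of blue_a in the frame of mat between -0.1 and 0.1 m and height (world z) of blue_a below 0.015 m and angle between blue_a's own z axis and vertical below 0.2 rad)) and ((horizontal distance between blue_b and low below 0.095 m and z of blue_b in the frame of low between 0.012 and 0.04 m and angle between blue_b's own z axis and vertical below 0.2 rad and contact force between blue_b and low above 2.5 N) or (horizontal distance between blue_b and low above 0.095 m and height (world z) of blue_b between -0.03 and 0.07 m and contact force between blue_b and anything else below 2.5 N and x of blue_b in the frame of mat between -0.12 and 0.12 m and y of blue_b in the frame of mat between -0.1 and 0.1 m and height (world z) of blue_b below 0.015 m and angle between blue_b's own z axis and vertical below 0.2 rad)) and ((horizontal distance between blue_c and low below 0.095 m and z of blue_c in the frame of low between 0.012 and 0.04 m and angle between blue_c's own z axis and vertical below 0.2 rad and contact force between blue_c and low above 2.5 N) or (horizontal distance between blue_c and low above 0.095 m and height (world z) of blue_c between -0.03 and 0.07 m and contact force between blue_c and anything else below 2.5 N and x of blue_c in the frame of mat between -0.12 and 0.12 m and y of blue_c in the frame of mat between -0.1 and 0.1 m and height (world z) of blue_c below 0.015 m and angle between blue_c's own z axis and vertical below 0.2 rad)) and ((horizontal distance between blue_d and low below 0.095 m and z of blue_d in the frame of low between 0.012 and 0.04 m and angle between blue_d's own z axis and vertical below 0.2 rad and contact force between blue_d and low above 2.5 N) or (horizontal distance between blue_d and low above 0.095 m and height (world z) of blue_d between -0.03 and 0.07 m and contact force between blue_d and anything else below 2.5 N and x of blue_d in the frame of mat between -0.12 and 0.12 m and y of blue_d in the frame of mat between -0.1 and 0.1 m and height (world z) of blue_d below 0.015 m and angle between blue_d's own z axis and vertical below 0.2 rad)) and ((horizontal distance between blue_e and low below 0.095 m and z of blue_e in the frame of low between 0.012 and 0.04 m and angle between blue_e's own z axis and vertical below 0.2 rad and contact force between blue_e and low above 2.5 N) or (horizontal distance between blue_e and low above 0.095 m and height (world z) of blue_e between -0.03 and 0.07 m and contact force between blue_e and anything else below 2.5 N and x of blue_e in the frame of mat between -0.12 and 0.12 m and y of blue_e in the frame of mat between -0.1 and 0.1 m and height (world z) of blue_e below 0.015 m and angle between blue_e's own z axis and vertical below 0.2 rad))); the robot touches nothing.
It fails at once if the tape core, scanner or pad is shifted more than 30 mm (distance of any of tape, scanner, pad from where it was at the start of the episode above 0.03 m).
It fails at once if a carton falls off the bench (height (world z) of any of red_a, red_b, red_c, red_d, red_e, blue_a, blue_b, blue_c, blue_d, blue_e below -0.1 m).
Of red_a, red_c only 1 to 1 are there at a start; the rules pass over those that are not, and their reading is None.
Of red_b, red_d only 1 to 1 are there at a start; the rules pass over those that are not, and their reading is None.
Of blue_a, blue_c only 1 to 1 are there at a start; the rules pass over those that are not, and their reading is None.
Of blue_b, blue_d only 1 to 1 are there at a start; the rules pass over those that are not, and their reading is None.
Of red_e, blue_e only 1 to 2 are there at a start; the rules pass over those that are not, and their reading is None.
At some moment in a run one of red_a, red_b, red_c, red_d, red_e, blue_a, blue_b, blue_c, blue_d, blue_e may be knocked a few centimetres aside while the robot is not near it.
It also fails if it takes over 210 s, if anything falls off the work surface, if the arm or the gripper's body presses on something with over 40 N, if the wrist force passes 120 N, or if a joint passes its speed limit or range.

### The arm

A 7-joint arm with a two-finger parallel gripper is mounted at the origin on the work surface. World frame = base frame: x ahead of the robot, y to its left, z up, the work surface at z = 0. Lengths are in m, angles in rad, forces in N, time in s.
With the tool pointing down it reaches from about 0.425 to 0.875 m from the base axis. Payload 4.7 kg.
Tool frame: the origin (TCP) lies midway between the tips of the shut fingers; the grasp point (between the pads) lies 19 mm behind it; x points along the fingers, z is the direction in which the jaws open and shut, and the axes are right-handed (so a half turn about x gives the same grasp; the last joint's range is limited). The gripper opens to 87 mm and grips with 3 to 60 N. Pads are 19 mm wide; open, the fingers measure 117 mm over their backs; the gripper's body (75 mm by 190 mm) begins 51 mm behind the grasp point.
Start: joints at [-1.142, 0.321, -0.07, 1.45, 0.023, 1.371, -0.057], TCP at [0.262, 0.595, 0.223] pointing down, gripper open.
Joint ranges: [-2.86, 2.86], [-0.3, 2.09], [-1.38, 1.24], [0.06, 2.45], [-1.56, 4.7], [0.09, 2.05], [-2.69, 2.69]. Speed limits (rad/s): [2.57, 2.57, 3.14, 3.14, 3.14, 3.14, 3.14].

### API

Orientations are given as a rotation vector (axis times angle).
In Python, from bench import ctrl gives the robot as it stands.
- The arm moves only by the shell command python3 -m pendant 'ROWS' [OPENING] [FORCE]. ROWS is JSON, a list of rows, each an object with "travel": the shift along the tool's x, y, z in m, a list of three; "twist": the turn about the tool's x in rad. In form: [{"travel": [x, y, z], "twist": twist}, ...]. A call has 1 to 10 rows; each row is the pose to reach, as a shift and turn from the pose measured when the call began, along the tool's axes at that moment; what a row does not reach only later rows make up. A row lasts 1/8 s, in which the tool goes at most 62.5 mm and 10.7 degrees, less where a joint would pass 70% of its speed; a pose out of reach is approached as far as the arm can. A call with a gripper value outside its range is refused whole. OPENING is the opening, from -1 (shut) to 1 (fully open), so that 0 is half open, set as the call begins (- or left out, the last holds). The fingers move at their own pace and stop on an object; FORCE is the grip in N (left out, the last holds). Time passes only in rows, so rows that repeat a pose let the fingers close. It gives the time, the measured TCP pose, the force and the opening at its end, in the units of the state.
- ctrl.get_state(): the state, without advancing time (a new reading comes with each control period).
- ctrl.get_image(name): name is "side" or "top" or "wrist"; returns the picture (480x640x3 uint8, red, green, blue); there is no depth.
- ctrl.camera_model(name): a dict with "K" (3x3 intrinsics, pixels), "rvec" (rotation vector, rad) and "tvec" (3), from world to camera coordinates, as OpenCV has them; the wrist camera has in their place "T_tool_cam" (4x4, takes a point from camera to tool coordinates, whose origin is the TCP and whose axes are the tool frame's). Camera axes: x right, y down, z forward; pixel columns grow to the right and rows downward; lengths in m; the calibration is good to about 2 mm. A picture is of the moment at which its call begins: read the wrist's pose just before it. camera_model takes no time and is no camera call.
- ctrl.close_job(): hands the job in, once; it reports no verdict.
The state is a dict: "time": time; "joint_positions": joint angles; "qd": joint speeds; "joint_torque": joint torques, N m; "position": TCP position; "tool_rot": TCP orientation; "ft_force": force on the tool from outside, world axes, zero at the start; "torque": the same for the moment, N m; "grip_width": opening from 0.0 (shut) to 1.0 (fully open).
Only numpy, scipy, OpenCV 4.12 (cv2) and the standard library are available. Lean on these libraries where they do the work, as an engineer would, in place of code of your own. Each camera call takes 0.05 s, during which the arm holds its last target.

## Working session

There is one attempt and no reset: what is moved stays moved. The work goes in short steps, Python scripts to look and compute and a shell command to move; the robot and the scene stay as the last step left them, time stands still between calls to the robot, and variables do not carry over. Pictures are saved under pics/ and viewed, and the job is handed in when it is done.

```bash
ls; mkdir -p pics
cat > h.py <<'E'
import numpy as np, cv2
from bench import ctrl
from scipy.spatial.transform import Rotation as R
def cam(n):
    m=ctrl.camera_model(n); K=np.array(m["K"],float)
    if "rvec" in m:
        Rm=R.from_rotvec(m["rvec"]).as_matrix(); t=np.array(m["tvec"],float).ravel()
    else:
        s=ctrl.get_state(); T=np.eye(4); T[:3,:3]=R.from_rotvec(s["tool_rot"]).as_matrix(); T[:3,3]=s["position"]
        W=np.linalg.inv(T@np.array(m["T_tool_cam"])); Rm=W[:3,:3]; t=W[:3,3]
    return K,Rm,t
def px2w(n,u,v,z,c=None):
    K,Rm,t=c or cam(n); C=-Rm.T@t; d=Rm.T@np.linalg.inv(K)@[u,v,1]
    return C+d*(z-C[2])/d[2]
def w2px(n,P,c=None):
    K,Rm,t=c or cam(n); q=(K@(Rm@np.atleast_2d(P).T+t[:,None])).T; return q[:,:2]/q[:,2:]
def snap(n,f):
    c=cam(n); im=np.array(ctrl.get_image(n)); cv2.imwrite("pics/"+f,im[:,:,::-1]); return im,c
def st():
    s=ctrl.get_state(); M=R.from_rotvec(s["tool_rot"]).as_matrix()
    print("t",round(s["time"],2),"p",np.round(s["position"],4),"x",np.round(M[:,0],3),"y",np.round(M[:,1],3),"z",np.round(M[:,2],3),"F",np.round(s["ft_force"],2),"g",round(s["grip_width"],3),"j",np.round(s["joint_positions"],2))
    return s,M
def go(dx,dy,dz):
    s,M=st(); print("travel",np.round(M.T@np.array([dx,dy,dz]),4))
def to(x,y,z):
    s,M=st(); print("travel",np.round(M.T@(np.array([x,y,z])-s["position"]),4))
E
python3 - <<'E'
from h import *
st()
for n in("top","side","wrist"): snap(n,n+"0.png")
for n in("top","side"):
    K,Rm,t=cam(n);print(n,K.round(0).tolist(),(-Rm.T@t).round(3),Rm.round(2).tolist())
print(ctrl.camera_model("wrist"))
E
```

```text
pics
t 0.0 p [0.2618 0.5943 0.2215] x [-0.001 -0.002 -1.   ] y [-0.915  0.403 -0.   ] z [ 0.403  0.915 -0.002] F [-0.47 -0.99  0.15] g 0.997 j [-1.14  0.32 -0.07  1.45  0.02  1.37 -0.06]
top [[574.0, 0.0, 322.0], [0.0, 574.0, 238.0], [0.0, 0.0, 1.0]] [0.301 0.018 1.286] [[-0.09, -1.0, -0.0], [-0.97, 0.09, -0.23], [0.23, -0.02, -0.97]]
side [[467.0, 0.0, 316.0], [0.0, 467.0, 237.0], [0.0, 0.0, 1.0]] [ 0.037 -0.573  0.761] [[0.76, -0.65, 0.0], [-0.41, -0.48, -0.77], [0.5, 0.59, -0.63]]
{'K': array([[361.55535756,   0.        , 318.60770865],
       [  0.        , 361.55535756, 240.31874212],
       [  0.        ,   0.        ,   1.        ]]), 'T_tool_cam': array([[-2.59194408e-03, -2.44428640e-01,  9.69663819e-01,
        -1.61650729e-01],
       [ 1.20963368e-05, -9.69667084e-01, -2.44429431e-01,
         6.59708640e-02],
       [ 9.99996641e-01, -6.21818035e-04,  2.51627955e-03,
        -3.90995453e-05],
       [ 0.00000000e+00,  0.00000000e+00,  0.00000000e+00,
         1.00000000e+00]])}
```

View pics/top0.png

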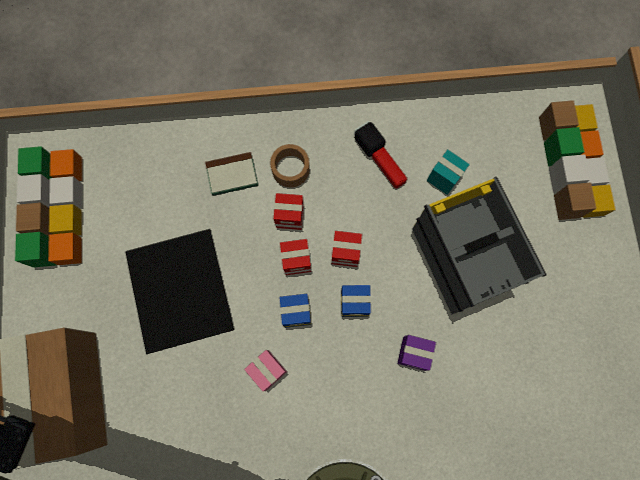

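View pics/side0.png

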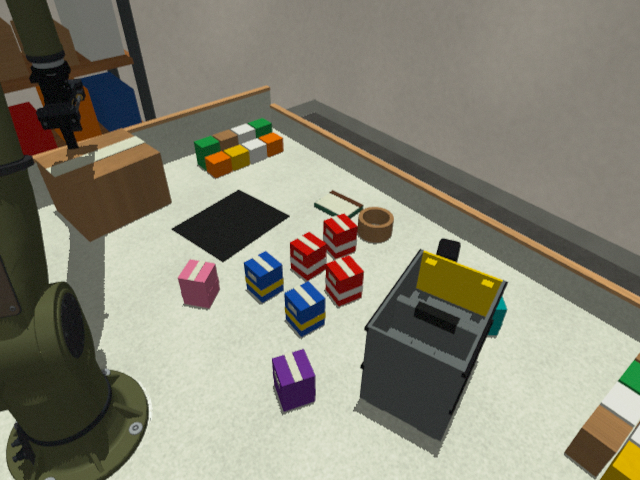

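View pics/wrist0.png

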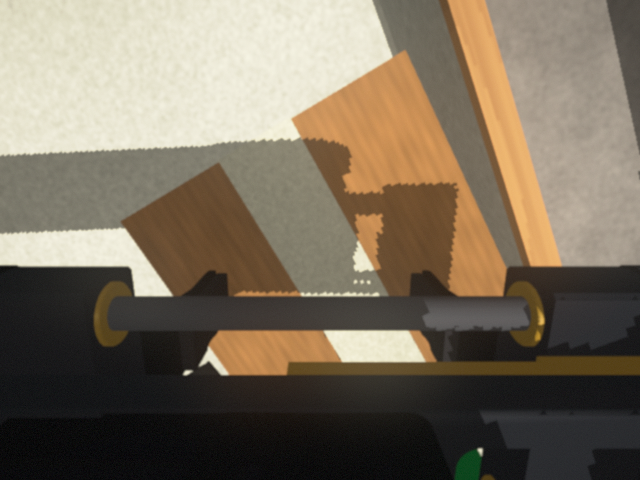

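Top view: candidates are red cartons at (288,210), (295,256) and (347,248), and blue at (295,310) and (356,300). Turquoise (448,171), purple (417,352) and pink (266,370) are decoys. The nested totes are at (478,250) and the mat at (180,290). The gripper starts over a brown box. Next I take close crops and measure.

Run:
```python
from h import *
im=cv2.imread("pics/top0.png")
a=cv2.resize(im[185:395,240:440],None,fx=3.8,fy=2.85*1.333,interpolation=cv2.INTER_CUBIC)[:,:]
a=cv2.resize(im[185:335,260:385],None,fx=4,fy=4,interpolation=cv2.INTER_CUBIC); 
b=cv2.resize(im[170:330,405:555],None,fx=3.75,fy=3.75,interpolation=cv2.INTER_CUBIC)
cv2.imwrite("pics/ca.png",a);cv2.imwrite("pics/cb.png",b)
for n,u,v,z in [("redFar",288,206,.08),("redM",294,252,.08),("redR",347,242,.08),("blL",294,306,.08),("blR",356,296,.08),("grip",478,243,.186),("mat0",126,252,.003),("mat1",211,230,.003),("mat2",234,330,.003),("mat3",147,353,.003),("tape",290,165,.05),("scan",370,135,.05),("pad",232,173,.016),("scan2",400,184,0.03),("turq",448,168,.08),("box1",26,332,.13),("box",107,445,.13),("purple",418,348,.08)]:
    p=px2w("top",u,v,z); print(n,p.round(3),round(np.hypot(*p[:2]),3))
```

```text
redFar [0.658 0.061 0.08 ] 0.661
redM [0.554 0.056 0.08 ] 0.557
redR [ 0.566 -0.059  0.08 ] 0.569
blL [0.439 0.066 0.08 ] 0.444
blR [ 0.448 -0.066  0.08 ] 0.453
grip [ 0.516 -0.308  0.186] 0.601
mat0 [0.607 0.441 0.003] 0.75
mat1 [0.64  0.245 0.003] 0.685
mat2 [0.407 0.205 0.003] 0.456
mat3 [0.375 0.398 0.003] 0.547
tape [0.763 0.05  0.05 ] 0.765
scan [ 0.819 -0.14   0.05 ] 0.831
pad [0.769 0.187 0.016] 0.791
scan2 [ 0.701 -0.198  0.03 ] 0.728
turq [ 0.712 -0.3    0.08 ] 0.773
box1 [0.432 0.6   0.13 ] 0.739
box [0.203 0.441 0.13 ] 0.485
purple [ 0.329 -0.182  0.08 ] 0.376
```

View pics/ca.png

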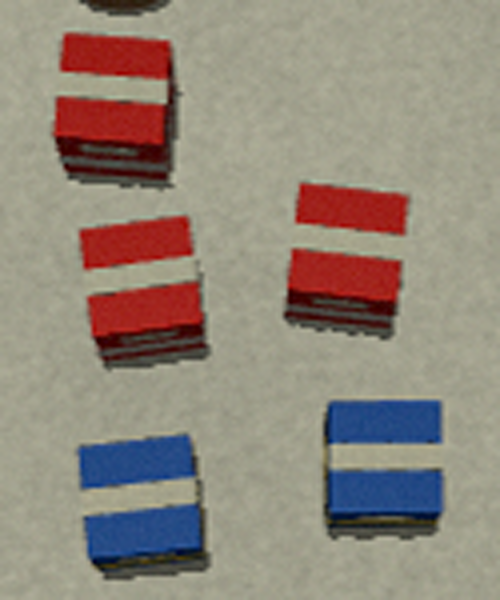

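View pics/cb.png

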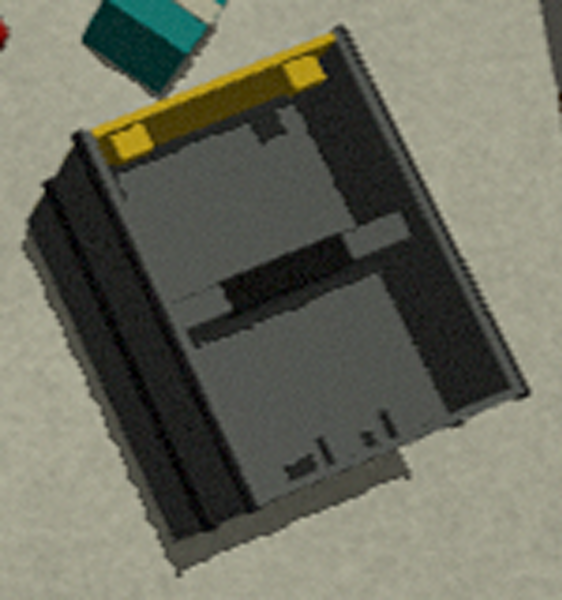

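```bash
cat >> h.py <<'E'
from scipy.optimize import least_squares
def fit(obs,x0):
    """obs: list of (cam, (u,v), local xyz, ) with base z folded; fit x,y,yaw"""
    cs={n:cam(n) for n,_,_ in obs}
    def P(p,l): c,s=np.cos(p[2]),np.sin(p[2]); return [p[0]+c*l[0]-s*l[1],p[1]+s*l[0]+c*l[1],l[2]]
    f=lambda p: np.concatenate([w2px(n,P(p,l),cs[n])[0]-uv for n,uv,l in obs])
    r=least_squares(f,x0,loss="soft_l1"); return r.x, r.fun.reshape(-1,2)
E
python3 - <<'E'
from h import *
z=.212
def c(u,v): return np.array([405+u/3.75,170+v/3.75])-0.4
# top image: yellow end toward up (+x world)
o=[("top",c(83,133),(.105,.075,z)),("top",c(340,28),(.105,-.075,z)),("top",c(525,393),(-.105,-.075,z)),("top",c(252,510),(-.105,.075,z)),("top",c(287,272),(0,0,.186))]
p,r=fit(o,[.51,-.3,-.3]); print(p,r.round(1))
print("side proj rim",[w2px("side",[p[0]+np.cos(p[2])*a-np.sin(p[2])*b,p[1]+np.sin(p[2])*a+np.cos(p[2])*b,z])[0].round(0).tolist() for a,b in((.105,.075),(.105,-.075),(-.105,-.075),(-.105,.075))])
# cartons: crop scale4 offset 260,185
def d(u,v): return px2w("top",260+u/4-.4,185+v/4-.4,.08)[:2]
for n,q in {"redFar":[(62,33),(172,40),(164,142),(55,138)],"redM":[(80,230),(189,216),(202,322),(93,337)],"redR":[(300,183),(409,194),(400,302),(289,288)],"blL":[(80,447),(188,435),(202,548),(91,560)],"blR":[(329,401),(441,401),(441,517),(329,515)]}.items():
    w=np.array([d(*k) for k in q]); m=w.mean(0); e=(w[1]+w[2]-w[0]-w[3])/2; e2=(w[0]+w[1]-w[2]-w[3])/2
    print(n,m.round(4),"len",np.linalg.norm(e).round(4),np.linalg.norm(e2).round(4),"ang",np.degrees([np.arctan2(e[1],e[0])+np.pi/2,np.arctan2(e2[1],e2[0])]).round(1))
m=np.array([px2w("top",u,v,.003)[:2] for u,v in((126,252),(211,230),(234,330),(147,353))])
print("mat",m.mean(0).round(3),[np.linalg.norm(m[i]-m[i-1]).round(3) for i in range(4)],np.degrees(np.arctan2(*(m[0]-m[3])[::-1])).round(1))
E
```

```text
[ 0.51704037 -0.31383893  0.29345476] [[-0.6 -0.2]
 [ 0.2  0.2]
 [-0.1  0.5]
 [ 1.  -0.8]
 [-0.3  0.2]]
side proj rim [[421.0, 249.0], [505.0, 281.0], [462.0, 372.0], [366.0, 325.0]]
redFar [0.6566 0.0612] len 0.0599 0.0589 ang [-8.4 -8.6]
redM [0.5508 0.0548] len 0.0589 0.0587 ang [2.4 2.1]
redR [ 0.5591 -0.0584] len 0.0595 0.0589 ang [-12.  -11.2]
blL [0.4329 0.0649] len 0.0577 0.0595 ang [0.9 1.6]
blR [ 0.4413 -0.065 ] len 0.0589 0.0606 ang [-5.9 -6.1]
mat [0.507 0.322] [np.float64(0.235), np.float64(0.199), np.float64(0.236), np.float64(0.196)] 10.3
```

Run:
```python
from h import *
to(.48,.1,.29); to(.517,-.314,.26)
for u,v in((26,332),(66,328),(96,334),(107,445),(40,460)): print(px2w("top",u,v,.15).round(3))
```

```text
t 0.15 p [0.2618 0.5945 0.2217] x [-0.001 -0.001 -1.   ] y [-0.915  0.403 -0.   ] z [ 0.403  0.915 -0.001] F [-0.45 -0.01 -0.45] g 1.0 j [-1.14  0.32 -0.07  1.45  0.02  1.37 -0.06]
travel [-0.0677 -0.3989 -0.3648]
t 0.15 p [0.2618 0.5945 0.2217] x [-0.001 -0.001 -1.   ] y [-0.915  0.403 -0.   ] z [ 0.403  0.915 -0.001] F [-0.45 -0.01 -0.45] g 1.0 j [-1.14  0.32 -0.07  1.45  0.02  1.37 -0.06]
travel [-0.0372 -0.5996 -0.7287]
[0.429 0.59  0.15 ]
[0.43  0.512 0.15 ]
[0.413 0.453 0.15 ]
[0.204 0.434 0.15 ]
[0.189 0.558 0.15 ]
```

```bash
python3 -m pendant '[{"travel":[-0.068,-0.10,-0.09],"twist":0.1},{"travel":[-0.068,-0.20,-0.18],"twist":0.3},{"travel":[-0.068,-0.30,-0.27],"twist":0.5},{"travel":[-0.068,-0.4,-0.365],"twist":0.7},{"travel":[-0.068,-0.4,-0.365],"twist":0.862},{"travel":[-0.068,-0.4,-0.365],"twist":0.862},{"travel":[-0.068,-0.4,-0.365],"twist":0.862},{"travel":[-0.068,-0.4,-0.365],"twist":0.862},{"travel":[-0.068,-0.4,-0.365],"twist":0.862},{"travel":[-0.068,-0.4,-0.365],"twist":0.862}]' 1 20; python3 -c "
from h import *
to(.517,-.314,.26)"
```

```text
time: 1.4
position: [0.4822, 0.0944, 0.2906]
tool_rot: [-0.226, 1.559, 0.222]
ft_force: [-0.1, 0.9, 0.2]
grip_width: 1.004
t 1.4 p [0.4822 0.0944 0.2906] x [ 0.    -0.002 -1.   ] y [-0.281  0.96  -0.002] z [ 0.96   0.281 -0.   ] F [-0.11  0.92  0.17] g 1.004 j [-0.68 -0.06  0.42  1.74  0.03  1.46  0.02]
travel [ 0.0315 -0.4016 -0.0815]
```

```bash
python3 -m pendant '[{"travel":[0,-0.06,-0.01],"twist":0},{"travel":[0,-0.12,-0.025],"twist":0},{"travel":[0,-0.18,-0.04],"twist":0},{"travel":[0,-0.24,-0.05],"twist":0},{"travel":[0,-0.3,-0.06],"twist":0},{"travel":[0.01,-0.36,-0.07],"twist":0},{"travel":[0.03,-0.402,-0.081],"twist":-0.008},{"travel":[0.03,-0.402,-0.081],"twist":-0.008},{"travel":[0.03,-0.402,-0.081],"twist":-0.008},{"travel":[0.03,-0.402,-0.081],"twist":-0.008}]'; python3 -c "
from h import *
to(.517,-.314,.162); snap('wrist','w1.png'); print(w2px('wrist',[[.517,-.314,.186],[.517+.008*.957,-.314+.008*.29,.186],[.517-.008*.957,-.314-.008*.29,.186]]))"
```

```text
time: 2.65
position: [0.5187, -0.3121, 0.2619]
tool_rot: [-0.234, 1.557, 0.232]
ft_force: [0.1, -0.7, 0.6]
grip_width: 0.998
t 2.65 p [ 0.5187 -0.3121  0.2619] x [ 0.002 -0.001 -1.   ] y [-0.292  0.956 -0.001] z [0.956 0.292 0.001] F [ 0.07 -0.73  0.62] g 0.998 j [-0.2   0.27  0.85  1.54 -0.2   1.43  0.96]
travel [ 0.0999 -0.0012 -0.0024]
[[314.36589507 251.26190471]
 [326.08021037 251.27631429]
 [302.64888119 251.24749181]]
```

View pics/w1.png

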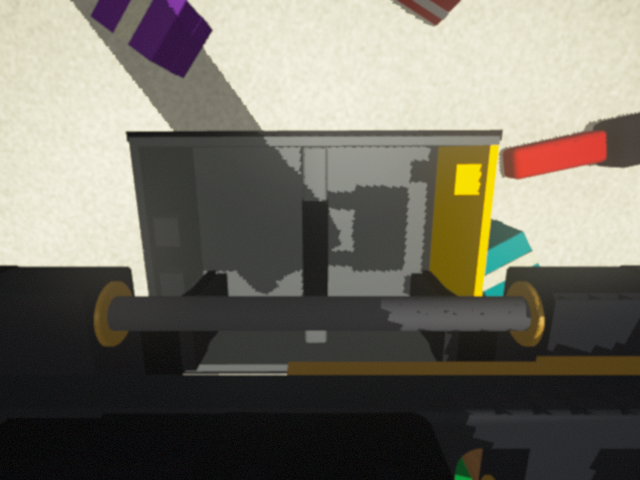

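The wrist view shows the divider at u 303–328, centred as predicted. Descending.

```bash
python3 -m pendant '[{"travel":[0.03,-0.001,-0.002],"twist":0},{"travel":[0.06,-0.001,-0.002],"twist":0},{"travel":[0.08,-0.001,-0.002],"twist":0},{"travel":[0.099,-0.001,-0.002],"twist":0},{"travel":[0.099,-0.001,-0.002],"twist":0},{"travel":[0.099,-0.001,-0.002],"twist":0}]' && python3 -m pendant '[{"travel":[0,0,0],"twist":0},{"travel":[0,0,0],"twist":0},{"travel":[0,0,0],"twist":0},{"travel":[0,0,0],"twist":0},{"travel":[0,0,0],"twist":0},{"travel":[0,0,0],"twist":0}]' -1 40 && python3 -m pendant '[{"travel":[-0.02,0,0],"twist":0},{"travel":[-0.04,0,0],"twist":0},{"travel":[-0.07,0,0],"twist":0},{"travel":[-0.1,0,0],"twist":0},{"travel":[-0.14,0,0],"twist":0},{"travel":[-0.18,0,0],"twist":0},{"travel":[-0.2,0,0],"twist":0},{"travel":[-0.2,0,0],"twist":0}]'; python3 -c "
from h import *
st();snap('side','s1.png')"
```

```text
time: 3.45
position: [0.5177, -0.3144, 0.1639]
tool_rot: [-0.234, 1.556, 0.231]
ft_force: [0.9, -0.5, -0.4]
grip_width: 0.997
time: 4.2
position: [0.5177, -0.3143, 0.1639]
tool_rot: [-0.234, 1.556, 0.231]
ft_force: [0.3, -0.3, 0.0]
grip_width: 0.407
time: 5.2
position: [0.5175, -0.3149, 0.3669]
tool_rot: [-0.236, 1.552, 0.228]
ft_force: [-0.6, -0.8, -1.1]
grip_width: 0.004
t 5.2 p [ 0.5175 -0.3149  0.3669] x [ 0.007 -0.004 -1.   ] y [-0.292  0.957 -0.006] z [0.957 0.292 0.006] F [-0.63 -0.81 -1.07] g 0.004 j [-0.19  0.25  0.87  1.35 -0.19  1.62  0.95]
```

View pics/s1.png

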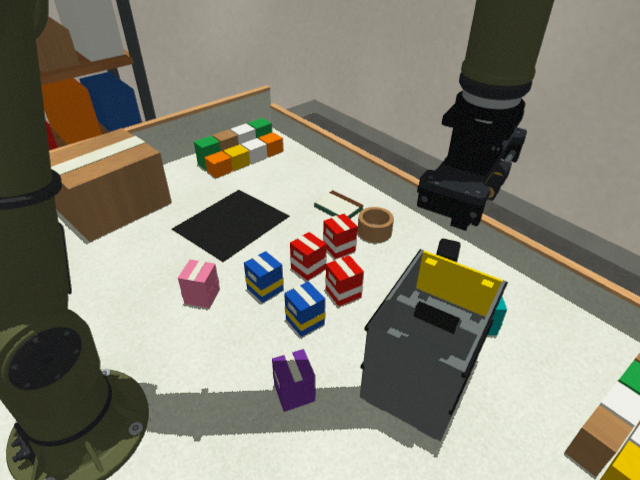

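The fingers are slow (full close takes about 1.3 s), so I lifted too early. The tote is untouched. Reopening to half, descending again and waiting longer.

```bash
python3 -m pendant '[{"travel":[0,0,0],"twist":0},{"travel":[0.0,0,0],"twist":0},{"travel":[0.03,0,0],"twist":0},{"travel":[0.08,0,0],"twist":0},{"travel":[0.1,0,0],"twist":0},{"travel":[0.1,0,0],"twist":0}]' 0 40 ; python3 -c "
from h import *
to(.517,-.314,.162)"
```

```text
time: 6.0
position: [0.5166, -0.3137, 0.263]
tool_rot: [-0.233, 1.557, 0.231]
ft_force: [0.1, 0.0, 0.5]
grip_width: 0.49
t 6.0 p [ 0.5166 -0.3137  0.263 ] x [ 0.001 -0.001 -1.   ] y [-0.292  0.957 -0.001] z [0.957 0.292 0.001] F [0.13 0.01 0.46] g 0.49 j [-0.2   0.26  0.85  1.54 -0.2   1.43  0.96]
travel [ 0.101  -0.0002  0.0002]
```

```bash
python3 -m pendant '[{"travel":[0.03,0,0],"twist":0},{"travel":[0.06,0,0],"twist":0},{"travel":[0.08,0,0],"twist":0},{"travel":[0.1,0,0],"twist":0},{"travel":[0.1,0,0],"twist":0},{"travel":[0.1,0,0],"twist":0}]' && python3 -m pendant '[{"travel":[0,0,0],"twist":0},{"travel":[0,0,0],"twist":0},{"travel":[0,0,0],"twist":0},{"travel":[0,0,0],"twist":0},{"travel":[0,0,0],"twist":0},{"travel":[0,0,0],"twist":0},{"travel":[0,0,0],"twist":0}]' -1 40 && python3 -c "
from h import *
st()"
```

```text
time: 6.75
position: [0.5172, -0.3143, 0.1639]
tool_rot: [-0.234, 1.556, 0.231]
ft_force: [0.7, -0.7, -0.0]
grip_width: 0.503
time: 7.62
position: [0.5172, -0.3143, 0.1641]
tool_rot: [-0.234, 1.556, 0.231]
ft_force: [0.1, 0.2, 2.6]
grip_width: 0.18
t 7.62 p [ 0.5172 -0.3143  0.1641] x [ 0.002 -0.002 -1.   ] y [-0.292  0.957 -0.002] z [0.957 0.292 0.002] F [0.07 0.2  2.61] g 0.18 j [-0.18  0.33  0.83  1.67 -0.26  1.25  1.  ]
```

```bash
python3 -m pendant '[{"travel":[-0.01,0,0],"twist":0},{"travel":[-0.02,0,0],"twist":0},{"travel":[-0.04,0,0],"twist":0},{"travel":[-0.07,0,0],"twist":0},{"travel":[-0.10,0,0],"twist":0},{"travel":[-0.13,0,0],"twist":0},{"travel":[-0.13,0,0],"twist":0}]'; python3 -c "
from h import *
st();snap('side','s2.png'); snap('top','t2.png'); to(.48,0,.29)"
```

```text
time: 8.5
position: [0.518, -0.3154, 0.2975]
tool_rot: [-0.236, 1.551, 0.228]
ft_force: [-0.2, 0.3, -3.2]
grip_width: 0.183
t 8.5 p [ 0.518  -0.3154  0.2975] x [ 0.008 -0.004 -1.   ] y [-0.291  0.957 -0.006] z [0.957 0.291 0.006] F [-0.22  0.28 -3.16] g 0.183 j [-0.2   0.25  0.86  1.48 -0.19  1.49  0.95]
t 8.6 p [ 0.5167 -0.314   0.2939] x [ 0.002 -0.001 -1.   ] y [-0.292  0.957 -0.002] z [0.957 0.292 0.002] F [ 0.36  0.42 -4.66] g 0.18 j [-0.2   0.25  0.86  1.49 -0.19  1.49  0.95]
travel [0.0033 0.3111 0.0565]
```

View pics/s2.png

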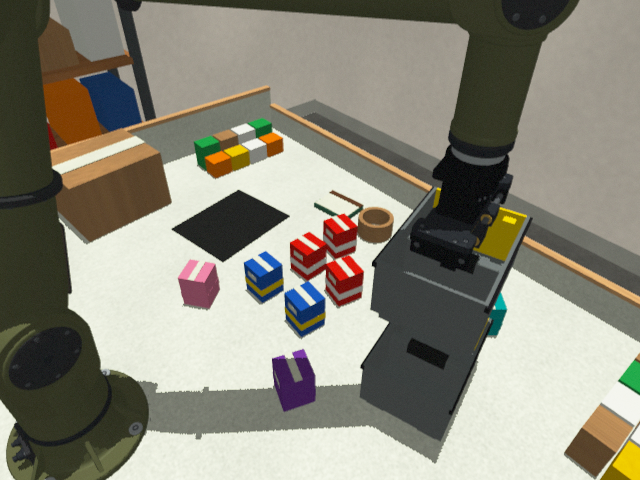

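View pics/t2.png

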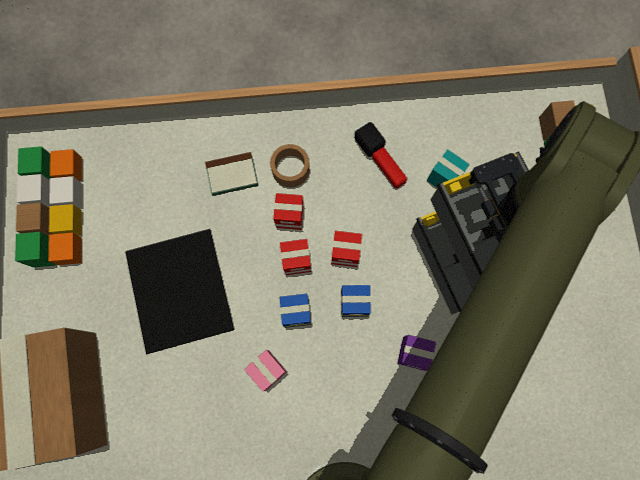

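```bash
python3 -m pendant '[{"travel":[0,0.04,0.01],"twist":-0.1},{"travel":[0,0.1,0.03],"twist":-0.25},{"travel":[0,0.16,0.045],"twist":-0.4},{"travel":[0,0.22,0.06],"twist":-0.55},{"travel":[0,0.28,0.08],"twist":-0.7},{"travel":[0,0.34,0.095],"twist":-0.85},{"travel":[0,0.4,0.11],"twist":-1.0},{"travel":[0,0.45,0.13],"twist":-1.15},{"travel":[0,0.50,0.143],"twist":-1.3},{"travel":[0,0.55,0.158],"twist":-1.45}]'; python3 -c "
from h import *
to(.507,.305,.29)"
```

```text
time: 9.85
position: [0.5064, 0.2594, 0.2911]
tool_rot: [-1.343, 1.121, 1.34]
ft_force: [0.7, 0.3, -3.1]
grip_width: 0.18
t 9.85 p [0.5064 0.2594 0.2911] x [-0.    -0.003 -1.   ] y [-0.984 -0.179  0.001] z [-0.179  0.984 -0.003] F [ 0.73  0.28 -3.1 ] g 0.18 j [-0.84  0.12  0.35  1.56 -0.04  1.47  1.27]
travel [ 0.0009 -0.0087  0.0448]
```

```bash
python3 -m pendant '[{"travel":[0,-0.009,0.044],"twist":0},{"travel":[0.03,-0.009,0.044],"twist":0},{"travel":[0.08,-0.009,0.044],"twist":0},{"travel":[0.13,-0.009,0.044],"twist":0},{"travel":[0.17,-0.009,0.044],"twist":0},{"travel":[0.195,-0.009,0.044],"twist":0},{"travel":[0.21,-0.009,0.044],"twist":0},{"travel":[0.213,-0.009,0.044],"twist":0},{"travel":[0.213,-0.009,0.044],"twist":0}]'; python3 -c "
from h import *
st(); snap('side','s3.png')"
```

```text
time: 10.98
position: [0.5078, 0.3039, 0.0785]
tool_rot: [-1.343, 1.12, 1.339]
ft_force: [-0.0, -0.1, -2.0]
grip_width: 0.182
t 10.97 p [0.5078 0.3039 0.0785] x [ 0.001 -0.003 -1.   ] y [-0.984 -0.179 -0.   ] z [-0.179  0.984 -0.003] F [-0.05 -0.13 -1.96] g 0.182 j [-0.85  0.32  0.31  1.78 -0.1   1.07  1.25]
```

View pics/s3.png

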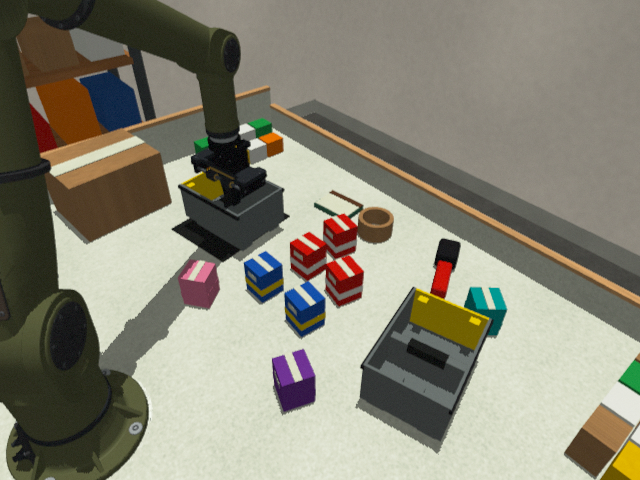

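```bash
python3 -m pendant '[{"travel":[0.003,0,0],"twist":0},{"travel":[0.005,0,0],"twist":0},{"travel":[0.007,0,0],"twist":0},{"travel":[0.007,0,0],"twist":0}]'
```

```text
time: 11.52
position: [0.5079, 0.3039, 0.0718]
tool_rot: [-1.343, 1.12, 1.339]
ft_force: [0.2, -0.4, -3.6]
grip_width: 0.177
```

```bash
python3 -m pendant '[{"travel":[0.001,0,0],"twist":0},{"travel":[0.002,0,0],"twist":0},{"travel":[0.003,0,0],"twist":0},{"travel":[0.003,0,0],"twist":0}]'
```

```text
time: 12.02
position: [0.5082, 0.304, 0.0711]
tool_rot: [-1.342, 1.119, 1.339]
ft_force: [-4.2, -3.4, 9.9]
grip_width: 0.182
```

```bash
python3 -m pendant '[{"travel":[0,0,0],"twist":0},{"travel":[0,0,0],"twist":0},{"travel":[0,0,0],"twist":0},{"travel":[0,0,0],"twist":0},{"travel":[-0.02,0,0],"twist":0},{"travel":[-0.06,0,0],"twist":0},{"travel":[-0.12,0,0],"twist":0},{"travel":[-0.16,0,0],"twist":0},{"travel":[-0.16,0,0],"twist":0}]' 0; python3 -c "
from h import *
st(); snap('top','t4.png');snap('side','s4.png'); to(.441,-.065,.20)"
```

```text
time: 13.15
position: [0.5101, 0.3053, 0.2352]
tool_rot: [-1.342, 1.111, 1.336]
ft_force: [0.4, -0.4, -0.4]
grip_width: 0.501
t 13.15 p [0.5101 0.3053 0.2352] x [ 0.007  0.003 -1.   ] y [-0.984 -0.179 -0.008] z [-0.179  0.984  0.002] F [ 0.42 -0.39 -0.4 ] g 0.501 j [-0.87  0.19  0.32  1.6  -0.06  1.36  1.22]
t 13.25 p [0.5079 0.3042 0.2308] x [ 0.001 -0.001 -1.   ] y [-0.984 -0.179 -0.001] z [-0.179  0.984 -0.002] F [-0.01 -0.73 -1.22] g 0.502 j [-0.87  0.19  0.32  1.6  -0.06  1.36  1.22]
travel [ 0.0312  0.1319 -0.3512]
```

View pics/t4.png

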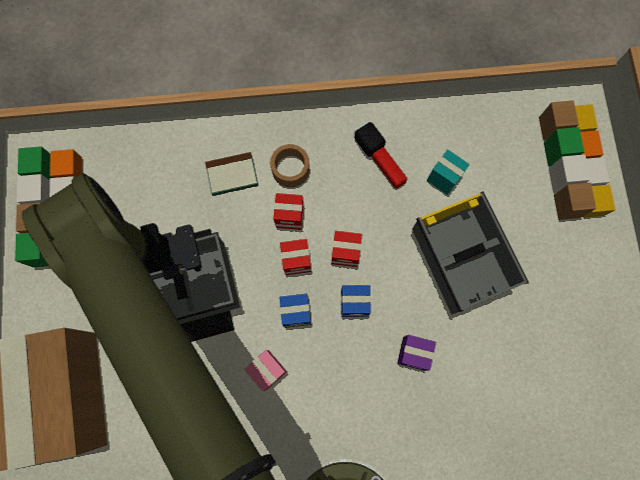

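View pics/s4.png

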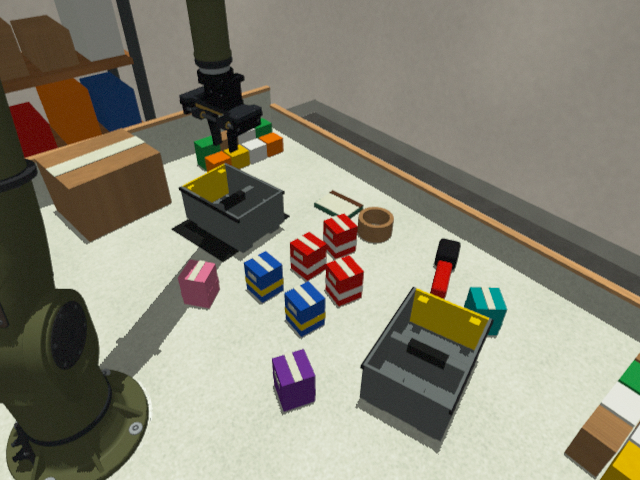

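The upper tote stands on the mat at top px (190,285), the lower tote is unmoved, and the cartons are where they were. Refitting the lower tote and going to the right blue carton.

```bash
python3 - <<'E'
import cv2
a=cv2.imread("pics/t4.png");cv2.imwrite("pics/c4.png",cv2.resize(a[185:325,405:535],None,fx=4,fy=4,interpolation=cv2.INTER_CUBIC))
E
python3 -m pendant '[{"travel":[0,0.015,-0.04],"twist":0.18},{"travel":[0,0.03,-0.08],"twist":0.36},{"travel":[0,0.045,-0.12],"twist":0.54},{"travel":[0,0.06,-0.16],"twist":0.72},{"travel":[0,0.075,-0.20],"twist":0.9},{"travel":[0,0.09,-0.24],"twist":1.08},{"travel":[0.01,0.105,-0.28],"twist":1.26},{"travel":[0.02,0.12,-0.32],"twist":1.44},{"travel":[0.03,0.132,-0.351],"twist":1.62},{"travel":[0.03,0.132,-0.351],"twist":1.80}]' 1; python3 -c "
from h import *
to(.441,-.065,.042)"
```

```text
time: 14.5
position: [0.4386, -0.0675, 0.1988]
tool_rot: [0.046, 1.574, -0.049]
ft_force: [0.8, 0.7, 0.2]
grip_width: 0.999
t 14.5 p [ 0.4386 -0.0675  0.1988] x [-0.003 -0.002 -1.   ] y [ 0.06   0.998 -0.002] z [ 0.998 -0.06  -0.003] F [0.82 0.69 0.18] g 0.999 j [-0.55 -0.15  0.59  1.98  0.09  1.29 -0.05]
travel [0.1568 0.003  0.0028]
```

View pics/c4.png

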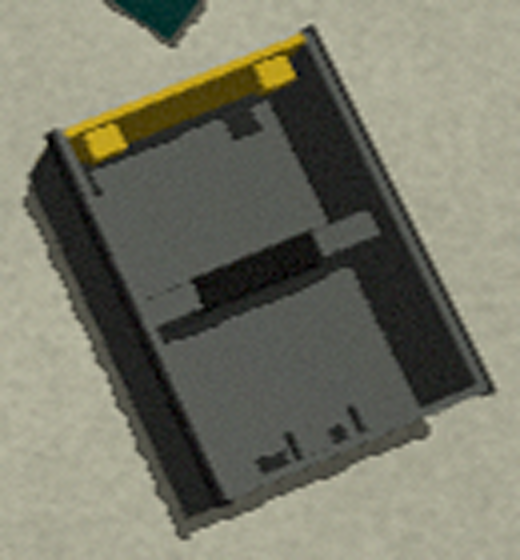

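```bash
python3 -m pendant '[{"travel":[0.0,0.003,0.003],"twist":0.045},{"travel":[0.05,0.003,0.003],"twist":0.045},{"travel":[0.1,0.003,0.003],"twist":0.045},{"travel":[0.14,0.003,0.003],"twist":0.045},{"travel":[0.157,0.003,0.003],"twist":0.045},{"travel":[0.157,0.003,0.003],"twist":0.045},{"travel":[0.157,0.003,0.003],"twist":0.045}]' && python3 -m pendant '[{"travel":[0,0,0],"twist":0},{"travel":[0,0,0],"twist":0},{"travel":[0,0,0],"twist":0},{"travel":[0,0,0],"twist":0},{"travel":[0,0,0],"twist":0}]' -1 25
python3 - <<'E'
from h import *
st()
def c(u,v): return np.array([405+u/4,185+v/4])-0.4
z=.116
o=[("top",c(54,133),(.105,.075,z)),("top",c(310,28),(.105,-.075,z)),("top",c(492,388),(-.105,-.075,z)),("top",c(222,502),(-.105,.075,z)),("top",c(185,530),(-.105,.075,0.0)),("top",c(262,268),(0,0,.090))]
p,r=fit(o,[.51,-.3,.3]); print(p,r.round(1))
E
```

```text
time: 15.38
position: [0.4412, -0.065, 0.0419]
tool_rot: [0.081, 1.573, -0.084]
ft_force: [0.4, 1.5, -0.4]
grip_width: 1.002
time: 16.0
position: [0.4414, -0.065, 0.0422]
tool_rot: [0.081, 1.572, -0.084]
ft_force: [-0.6, 0.1, 3.0]
grip_width: 0.689
t 16.0 p [ 0.4414 -0.065   0.0422] x [-0.003 -0.002 -1.   ] y [ 0.105  0.994 -0.002] z [ 0.994 -0.105 -0.003] F [-0.56  0.06  3.  ] g 0.689 j [-0.53  0.07  0.64  2.15 -0.05  0.94  0.03]
[ 0.51737914 -0.31501842  0.30460401] [[ 0.2  0.2]
 [ 0.1  0.1]
 [ 0.1  0.1]
 [ 1.9 -0. ]
 [-1.1 -1.6]
 [-0.9  0.4]]
```

```bash
python3 -m pendant '[{"travel":[-0.01,0,0],"twist":0},{"travel":[-0.03,0,0],"twist":0},{"travel":[-0.06,0,0],"twist":0},{"travel":[-0.1,0,0],"twist":0},{"travel":[-0.1,0,0],"twist":0},{"travel":[-0.1,0,0],"twist":0},{"travel":[-0.1,0,0],"twist":0}]'; python3 -m pendant '[{"travel":[0,0,0],"twist":0},{"travel":[0,0,0],"twist":0}]'
```

```text
time: 16.88
position: [0.4407, -0.0648, 0.141]
tool_rot: [0.081, 1.575, -0.085]
ft_force: [0.2, -0.1, -1.0]
grip_width: 0.69
time: 17.12
position: [0.4401, -0.0649, 0.1404]
tool_rot: [0.08, 1.576, -0.085]
ft_force: [0.0, -0.3, -0.8]
grip_width: 0.693
```

About 0.9 N, so blue-right is empty. Setting it down; blue-left should be the full one.

```bash
python3 -m pendant '[{"travel":[0.04,0,0],"twist":0},{"travel":[0.07,0,0],"twist":0},{"travel":[0.09,0,0],"twist":0},{"travel":[0.097,0,0],"twist":0},{"travel":[0.099,0,0],"twist":0},{"travel":[0.099,0,0],"twist":0}]'&& python3 -m pendant '[{"travel":[0,0,0],"twist":0},{"travel":[0,0,0],"twist":0},{"travel":[0,0,0],"twist":0},{"travel":[0,0,0],"twist":0},{"travel":[-0.03,0,0],"twist":0},{"travel":[-0.07,0,0],"twist":0},{"travel":[-0.12,0,0],"twist":0},{"travel":[-0.12,0,0],"twist":0}]' 1; python3 -c "
from h import *
to(.433,.065,.16);snap('top','t5.png')"
```

```text
time: 17.88
position: [0.4401, -0.0652, 0.0421]
tool_rot: [0.081, 1.575, -0.085]
ft_force: [0.1, -0.5, -0.3]
grip_width: 0.686
time: 18.88
position: [0.4438, -0.0649, 0.1658]
tool_rot: [0.082, 1.567, -0.083]
ft_force: [1.0, -1.2, -1.1]
grip_width: 1.0
t 18.88 p [ 0.4438 -0.0649  0.1658] x [ 0.002 -0.001 -1.   ] y [ 0.105  0.994 -0.001] z [ 0.994 -0.105  0.002] F [ 1.02 -1.2  -1.07] g 1.0 j [-0.57 -0.12  0.62  2.02  0.07  1.21 -0.08]
travel [ 0.0056  0.1281 -0.0244]
```

View pics/t5.png

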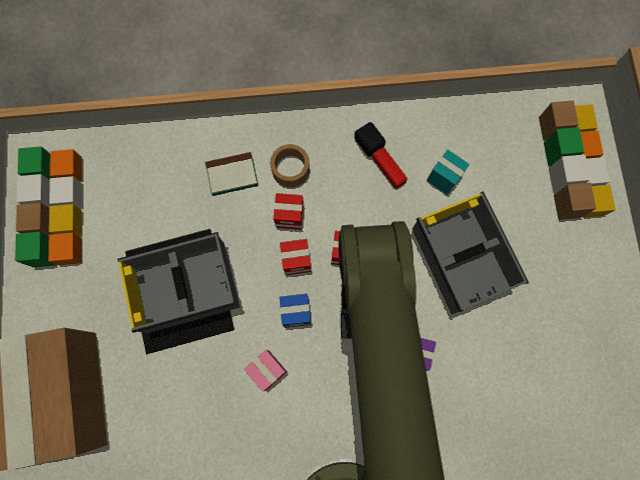

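```bash
python3 -m pendant '[{"travel":[0.0,0.06,-0.012],"twist":-0.1},{"travel":[0.0,0.11,-0.02],"twist":-0.12},{"travel":[0.0,0.128,-0.024],"twist":-0.127},{"travel":[0.01,0.128,-0.024],"twist":-0.127},{"travel":[0.05,0.128,-0.024],"twist":-0.127},{"travel":[0.1,0.128,-0.024],"twist":-0.127},{"travel":[0.123,0.128,-0.024],"twist":-0.127},{"travel":[0.123,0.128,-0.024],"twist":-0.127},{"travel":[0.123,0.128,-0.024],"twist":-0.127}]' && python3 -m pendant '[{"travel":[0,0,0],"twist":0},{"travel":[0,0,0],"twist":0},{"travel":[0,0,0],"twist":0},{"travel":[0,0,0],"twist":0},{"travel":[0,0,0],"twist":0}]' -1 30;  python3 -m pendant '[{"travel":[-0.01,0,0],"twist":0},{"travel":[-0.03,0,0],"twist":0},{"travel":[-0.06,0,0],"twist":0},{"travel":[-0.1,0,0],"twist":0},{"travel":[-0.15,0,0],"twist":0},{"travel":[-0.18,0,0],"twist":0},{"travel":[-0.18,0,0],"twist":0},{"travel":[-0.18,0,0],"twist":0},{"travel":[-0.18,0,0],"twist":0}]'
python3 - <<'E'
from h import *
p=np.array([.517,-.3145]);e=np.array([np.cos(.3),np.sin(.3)])
q=p-.047*e; print(p+.047*e,q); to(*q,.23)
E
```

```text
time: 20.05
position: [0.4322, 0.0638, 0.041]
tool_rot: [-0.017, 1.572, 0.014]
ft_force: [-0.2, 0.1, -0.2]
grip_width: 1.002
time: 20.68
position: [0.4323, 0.0639, 0.0413]
tool_rot: [-0.017, 1.572, 0.015]
ft_force: [-2.0, -0.2, 4.7]
grip_width: 0.686
time: 21.8
position: [0.4312, 0.0638, 0.2193]
tool_rot: [-0.018, 1.575, 0.013]
ft_force: [0.0, -0.4, -5.5]
grip_width: 0.687
[ 0.56190081 -0.30061055] [ 0.47209919 -0.32838945]
t 21.8 p [0.4312 0.0638 0.2193] x [-0.005 -0.003 -1.   ] y [-0.02   1.    -0.003] z [ 1.     0.02  -0.005] F [ 0.02 -0.39 -5.47] g 0.687 j [-0.71 -0.17  0.45  1.96  0.08  1.34 -0.26]
travel [-0.0098 -0.393   0.033 ]
```

5.5 N, so this is the full blue. Carrying it to the plain-end compartment.

```bash
python3 -m pendant '[{"travel":[-0.01,-0.04,0.003],"twist":0.1},{"travel":[-0.01,-0.09,0.006],"twist":0.28},{"travel":[-0.01,-0.14,0.012],"twist":0.46},{"travel":[-0.01,-0.19,0.018],"twist":0.64},{"travel":[-0.01,-0.24,0.02],"twist":0.82},{"travel":[-0.01,-0.29,0.025],"twist":1.0},{"travel":[-0.01,-0.34,0.03],"twist":1.15},{"travel":[-0.01,-0.393,0.033],"twist":1.29},{"travel":[-0.01,-0.393,0.033],"twist":1.29},{"travel":[-0.01,-0.393,0.033],"twist":1.29}]'
python3 - <<'E'
from h import *
to(.4721,-.3284,.067)
E
```

```text
time: 23.05
position: [0.4715, -0.3277, 0.2287]
tool_rot: [0.981, 1.342, -0.99]
ft_force: [-1.2, 0.8, -5.9]
grip_width: 0.688
t 23.05 p [ 0.4715 -0.3277  0.2287] x [-0.007 -0.002 -1.   ] y [ 0.955  0.296 -0.008] z [ 0.296 -0.955 -0.001] F [-1.19  0.77 -5.92] g 0.688 j [-0.23  0.22  0.91  1.66 -0.17  1.36 -0.56]
travel [0.1617 0.0016 0.0009]
```

```bash
python3 -m pendant '[{"travel":[0.03,0.001,0.001],"twist":0},{"travel":[0.06,0.001,0.001],"twist":0},{"travel":[0.09,0.001,0.001],"twist":0},{"travel":[0.115,0.001,0.001],"twist":0},{"travel":[0.135,0.001,0.001],"twist":0},{"travel":[0.15,0.001,0.001],"twist":0},{"travel":[0.157,0.001,0.001],"twist":0},{"travel":[0.157,0.001,0.001],"twist":0}]'
python3 - <<'E'
from h import *
to(.4721,-.3284,.067); snap('side','s6.png')
E
```

```text
time: 24.05
position: [0.4716, -0.3286, 0.0716]
tool_rot: [0.98, 1.342, -0.99]
ft_force: [1.1, -0.6, -5.7]
grip_width: 0.686
t 24.05 p [ 0.4716 -0.3286  0.0716] x [-0.008 -0.002 -1.   ] y [ 0.955  0.296 -0.008] z [ 0.296 -0.955 -0.001] F [ 1.1  -0.58 -5.66] g 0.686 j [-0.15  0.38  0.85  1.83 -0.32  1.07 -0.45]
travel [ 0.0046  0.0006 -0.0001]
```

View pics/s6.png

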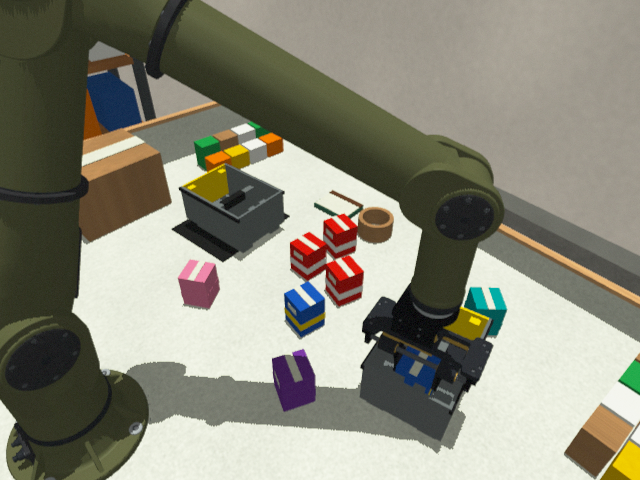

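```bash
python3 -m pendant '[{"travel":[0.002,0,0],"twist":0},{"travel":[0.004,0,0],"twist":0},{"travel":[0.006,0,0],"twist":0},{"travel":[0.006,0,0],"twist":0}]'
```

```text
time: 24.6
position: [0.4718, -0.3289, 0.066]
tool_rot: [0.981, 1.341, -0.99]
ft_force: [-0.2, -0.2, -5.2]
grip_width: 0.691
```

```bash
python3 -m pendant '[{"travel":[0.001,0,0],"twist":0},{"travel":[0.002,0,0],"twist":0},{"travel":[0.002,0,0],"twist":0}]'
```

```text
time: 24.98
position: [0.4718, -0.3291, 0.0655]
tool_rot: [0.982, 1.341, -0.99]
ft_force: [-4.2, 2.1, 7.0]
grip_width: 0.686
```

```bash
python3 -m pendant '[{"travel":[0,0,0],"twist":0},{"travel":[0,0,0],"twist":0},{"travel":[0,0,0],"twist":0},{"travel":[0,0,0],"twist":0},{"travel":[-0.03,0,0],"twist":0},{"travel":[-0.07,0,0],"twist":0},{"travel":[-0.12,0,0],"twist":0},{"travel":[-0.14,0,0],"twist":0}]' 0.8; python3 -c "
from h import *
snap('top','t7.png');to(.559,-.058,.2)"
```

```text
time: 25.98
position: [0.4737, -0.3299, 0.2083]
tool_rot: [0.982, 1.337, -0.988]
ft_force: [-0.0, 0.5, 0.4]
grip_width: 0.9
t 26.02 p [ 0.4743 -0.3302  0.2096] x [-0.001 -0.003 -1.   ] y [ 0.955  0.296 -0.002] z [ 0.296 -0.955  0.003] F [ 0.17 -1.19  0.91] g 0.899 j [-0.23  0.24  0.92  1.68 -0.19  1.32 -0.55]
travel [ 0.0086  0.1615 -0.235 ]
```

View pics/t7.png

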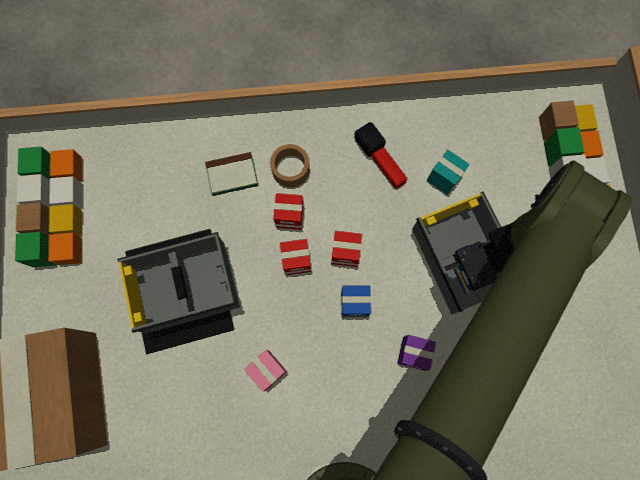

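```bash
python3 -m pendant '[{"travel":[0.0,0.03,-0.045],"twist":0.1},{"travel":[0.0,0.07,-0.09],"twist":0.25},{"travel":[0.0,0.1,-0.14],"twist":0.4},{"travel":[0.0,0.13,-0.19],"twist":0.5},{"travel":[0.008,0.1615,-0.235],"twist":0.503},{"travel":[0.008,0.1615,-0.235],"twist":0.503},{"travel":[0.008,0.1615,-0.235],"twist":0.503},{"travel":[0.008,0.1615,-0.235],"twist":0.503}]' 1; python3 -c "
from h import *
to(.559,-.058,.042)"
```

```text
time: 27.02
position: [0.5584, -0.06, 0.2003]
tool_rot: [1.355, 1.103, -1.362]
ft_force: [-0.2, 0.1, -0.1]
grip_width: 0.999
t 27.02 p [ 0.5584 -0.06    0.2003] x [-0.002 -0.004 -1.   ] y [ 0.979 -0.204 -0.001] z [-0.204 -0.979  0.004] F [-0.23  0.1  -0.08] g 0.999 j [-0.68  0.18  0.83  1.73 -0.13  1.29 -1.6 ]
travel [ 0.1583  0.0003 -0.0027]
```

```bash
python3 -m pendant '[{"travel":[0.05,0,-0.002],"twist":0},{"travel":[0.1,0,-0.002],"twist":0},{"travel":[0.14,0,-0.002],"twist":0},{"travel":[0.158,0,-0.002],"twist":0},{"travel":[0.158,0,-0.002],"twist":0},{"travel":[0.158,0,-0.002],"twist":0}]' && python3 -m pendant '[{"travel":[0,0,0],"twist":0},{"travel":[0,0,0],"twist":0},{"travel":[0,0,0],"twist":0},{"travel":[0,0,0],"twist":0},{"travel":[0,0,0],"twist":0}]' -1 30;  python3 -m pendant '[{"travel":[-0.01,0,0],"twist":0},{"travel":[-0.03,0,0],"twist":0},{"travel":[-0.06,0,0],"twist":0},{"travel":[-0.1,0,0],"twist":0},{"travel":[-0.1,0,0],"twist":0},{"travel":[-0.1,0,0],"twist":0},{"travel":[-0.1,0,0],"twist":0},{"travel":[-0.1,0,0],"twist":0}]'
```

```text
time: 27.78
position: [0.56, -0.0591, 0.044]
tool_rot: [1.357, 1.101, -1.36]
ft_force: [0.5, -0.8, 1.1]
grip_width: 1.001
time: 28.4
position: [0.5603, -0.0586, 0.0443]
tool_rot: [1.358, 1.101, -1.359]
ft_force: [-1.5, 2.5, 3.2]
grip_width: 0.685
time: 29.4
position: [0.5593, -0.0583, 0.1432]
tool_rot: [1.357, 1.102, -1.361]
ft_force: [-0.4, -0.6, -5.0]
grip_width: 0.686
```

5.0 N, so red-right is full. Carrying it to the yellow-end compartment.

```bash
python3 -c "
from h import *
to(.5619,-.3006,.235)"
```

```text
t 29.4 p [ 0.5593 -0.0583  0.1432] x [-0.001 -0.003 -1.   ] y [ 0.979 -0.205  0.   ] z [-0.205 -0.979  0.003] F [-0.44 -0.62 -4.99] g 0.686 j [-0.66  0.24  0.82  1.8  -0.19  1.18 -1.56]
travel [-0.091   0.0522  0.2369]
```

```bash
python3 -m pendant '[{"travel":[-0.05,0,0],"twist":0},{"travel":[-0.091,0.005,0.03],"twist":-0.1},{"travel":[-0.091,0.015,0.08],"twist":-0.2},{"travel":[-0.091,0.03,0.13],"twist":-0.3},{"travel":[-0.091,0.04,0.18],"twist":-0.4},{"travel":[-0.091,0.052,0.22],"twist":-0.504},{"travel":[-0.091,0.052,0.237],"twist":-0.504},{"travel":[-0.091,0.052,0.237],"twist":-0.504},{"travel":[-0.091,0.052,0.237],"twist":-0.504},{"travel":[-0.091,0.052,0.237],"twist":-0.504}]'; python3 -c "
from h import *
to(.5619,-.3006,.0683)"
```

```text
time: 30.65
position: [0.5626, -0.2983, 0.2349]
tool_rot: [0.983, 1.336, -0.986]
ft_force: [-0.1, 0.8, -3.5]
grip_width: 0.689
t 30.65 p [ 0.5626 -0.2983  0.2349] x [-0.    -0.002 -1.   ] y [ 0.955  0.296 -0.001] z [ 0.296 -0.955  0.002] F [-0.14  0.81 -3.53] g 0.689 j [-0.22  0.37  0.87  1.5  -0.28  1.4  -0.61]
travel [ 0.1666 -0.0012  0.0016]
```

```bash
python3 -m pendant '[{"travel":[0.03,-0.001,0.001],"twist":0},{"travel":[0.06,-0.001,0.001],"twist":0},{"travel":[0.09,-0.001,0.001],"twist":0},{"travel":[0.115,-0.001,0.001],"twist":0},{"travel":[0.135,-0.001,0.001],"twist":0},{"travel":[0.15,-0.001,0.001],"twist":0},{"travel":[0.159,-0.001,0.001],"twist":0},{"travel":[0.162,-0.001,0.001],"twist":0},{"travel":[0.162,-0.001,0.001],"twist":0}]'; python3 -m pendant '[{"travel":[0.001,0,0],"twist":0},{"travel":[0.002,0,0],"twist":0},{"travel":[0.003,0,0],"twist":0},{"travel":[0.003,0,0],"twist":0}]'
```

```text
time: 31.78
position: [0.5622, -0.3002, 0.0733]
tool_rot: [0.983, 1.335, -0.986]
ft_force: [0.1, -0.3, -4.6]
grip_width: 0.689
time: 32.28
position: [0.5622, -0.3001, 0.0702]
tool_rot: [0.983, 1.335, -0.986]
ft_force: [-0.0, -0.4, -4.8]
grip_width: 0.688
```

```bash
python3 -m pendant '[{"travel":[0.001,0,0],"twist":0},{"travel":[0.002,0,0],"twist":0},{"travel":[0.003,0,0],"twist":0},{"travel":[0.003,0,0],"twist":0}]'
```

```text
time: 32.78
position: [0.5621, -0.3002, 0.0684]
tool_rot: [0.984, 1.335, -0.985]
ft_force: [-3.2, 2.9, 5.3]
grip_width: 0.688
```

```bash
python3 -m pendant '[{"travel":[0,0,0],"twist":0},{"travel":[0,0,0],"twist":0},{"travel":[0,0,0],"twist":0},{"travel":[0,0,0],"twist":0},{"travel":[-0.03,0,0],"twist":0},{"travel":[-0.07,0,0],"twist":0},{"travel":[-0.12,0,0],"twist":0},{"travel":[-0.17,0,0],"twist":0},{"travel":[-0.19,0,0],"twist":0}]' 0.8 ; python3 -c "
from h import *
snap('wrist','w8.png');to(.54,.15,.26)"
```

```text
time: 33.9
position: [0.5629, -0.3009, 0.2617]
tool_rot: [0.984, 1.33, -0.984]
ft_force: [0.8, -0.6, -0.2]
grip_width: 0.9
t 33.95 p [ 0.5634 -0.301   0.2629] x [ 0.006 -0.004 -1.   ] y [0.955 0.296 0.005] z [ 0.296 -0.955  0.005] F [ 0.9  -0.23  1.37] g 0.903 j [-0.22  0.36  0.88  1.45 -0.28  1.45 -0.61]
travel [ 0.0011  0.1112 -0.4377]
```

View pics/w8.png

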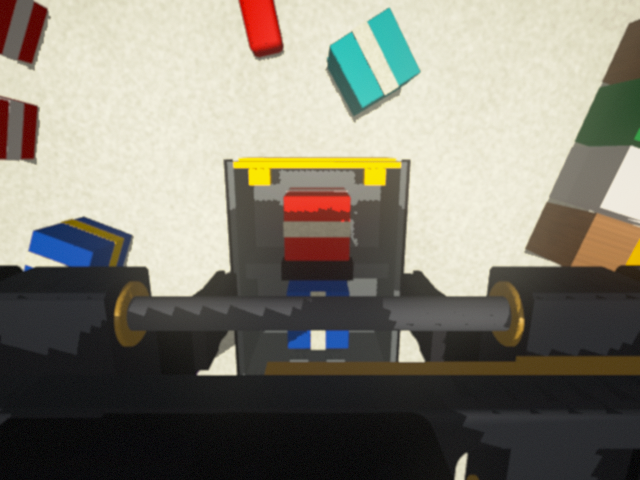

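```bash
python3 -m pendant '[{"travel":[0,0.01,-0.05],"twist":0},{"travel":[0,0.03,-0.11],"twist":0},{"travel":[0,0.05,-0.17],"twist":0},{"travel":[0,0.065,-0.23],"twist":0.03},{"travel":[0,0.08,-0.29],"twist":0.06},{"travel":[0,0.095,-0.35],"twist":0.09},{"travel":[0,0.11,-0.41],"twist":0.12},{"travel":[0,0.12,-0.46],"twist":0.12},{"travel":[0,0.125,-0.50],"twist":0.12},{"travel":[0,0.125,-0.52],"twist":0.12}]' 0 ; python3 -c "
from h import *
snap('top','t9.png');snap('side','s9.png');to(.508,.304,.25)"
```

```text
time: 35.2
position: [0.5271, 0.2352, 0.2587]
tool_rot: [1.07, 1.285, -1.073]
ft_force: [0.9, 0.0, -0.1]
grip_width: 0.501
t 35.3 p [0.5274 0.2346 0.2593] x [ 0.004 -0.005 -1.   ] y [0.983 0.183 0.003] z [ 0.183 -0.983  0.005] F [-0.12  0.23 -0.09] g 0.499 j [-0.99  0.16  0.59  1.6  -0.08  1.4  -1.78]
travel [ 0.0089 -0.0064 -0.0719]
```

View pics/t9.png

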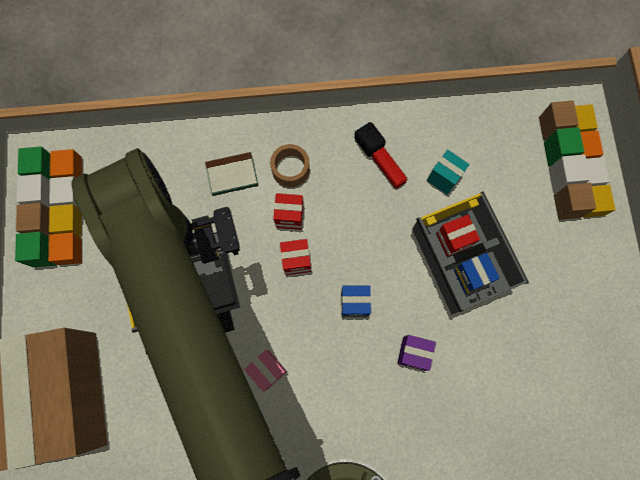

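View pics/s9.png

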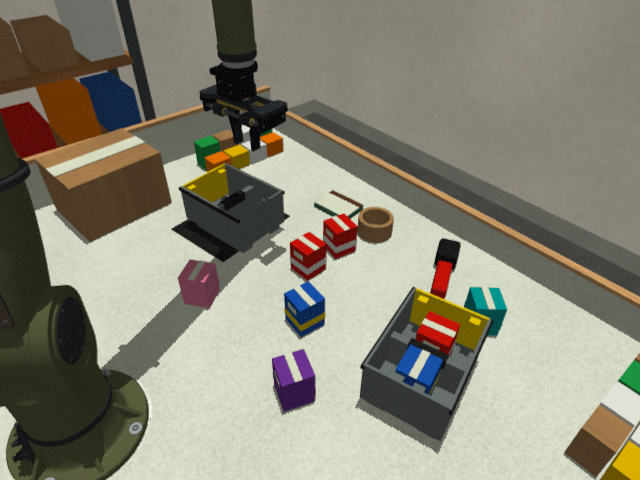

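Both full cartons stand in the lower tote (460,234) and (479,271), and the empties are upright. Checking the upper tote pose from t5.

Run:
```python
from h import *
a=cv2.imread("pics/t5.png");cv2.imwrite("pics/c5.png",cv2.resize(a[225:345,110:245],None,fx=4,fy=4,interpolation=cv2.INTER_CUBIC))
```

```text
(no output)
```

View pics/c5.png

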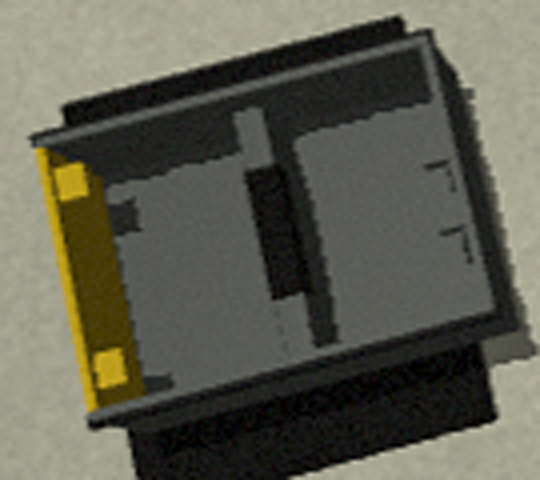

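Run:
```python
from h import *
def c(u,v): return np.array([110+u/4,225+v/4])-0.4
z=.119
# yaw ~100deg: local +x -> world +y (image left); local +y -> world -x (image down)
o=[("top",c(32,138),(.105,-.075,z)),("top",c(432,32),(-.105,-.075,z)),("top",c(522,325),(-.105,.075,z)),("top",c(92,422),(.105,.075,z)),("top",c(276,232),(0,0,.093))]
p,r=fit(o,[.508,.304,1.75]); print(p,np.degrees(p[2]),r.round(1))
to(p[0],p[1],.074)
```

```text
[0.50874489 0.30139598 1.74353348] 99.89710973052253 [[ 1.1  0.3]
 [ 0.   0.8]
 [-6.  -3.2]
 [-0.1 -0. ]
 [ 0.4  0.1]]
t 35.3 p [0.5274 0.2346 0.2593] x [ 0.004 -0.005 -1.   ] y [0.983 0.183 0.003] z [ 0.183 -0.983  0.005] F [-0.12  0.23 -0.09] g 0.499 j [-0.99  0.16  0.59  1.6  -0.08  1.4  -1.78]
travel [ 0.1849 -0.0067 -0.0701]
```

```bash
python3 -m pendant '[{"travel":[0,-0.006,-0.04],"twist":0},{"travel":[0.0,-0.006,-0.072],"twist":0},{"travel":[0.03,-0.006,-0.072],"twist":0},{"travel":[0.08,-0.006,-0.072],"twist":0},{"travel":[0.13,-0.006,-0.072],"twist":0},{"travel":[0.17,-0.006,-0.072],"twist":0},{"travel":[0.186,-0.006,-0.072],"twist":0},{"travel":[0.186,-0.006,-0.072],"twist":0},{"travel":[0.186,-0.006,-0.072],"twist":0}]' && python3 -m pendant '[{"travel":[0,0,0],"twist":0},{"travel":[0,0,0],"twist":0},{"travel":[0,0,0],"twist":0},{"travel":[0,0,0],"twist":0},{"travel":[0,0,0],"twist":0},{"travel":[0,0,0],"twist":0},{"travel":[0,0,0],"twist":0}]' -1 40; python3 -c "
from h import *
st()"
```

```text
time: 36.42
position: [0.5106, 0.3035, 0.0749]
tool_rot: [1.073, 1.283, -1.07]
ft_force: [0.1, 0.5, 1.6]
grip_width: 0.5
time: 37.3
position: [0.5107, 0.3039, 0.0751]
tool_rot: [1.074, 1.284, -1.069]
ft_force: [-1.3, 1.8, 3.3]
grip_width: 0.18
t 37.3 p [0.5107 0.3039 0.0751] x [ 0.007 -0.002 -1.   ] y [0.983 0.183 0.006] z [ 0.183 -0.983  0.003] F [-1.31  1.8   3.35] g 0.18 j [-1.02  0.34  0.52  1.78 -0.19  1.06 -1.82]
```

```bash
python3 -m pendant '[{"travel":[-0.01,0,0],"twist":0},{"travel":[-0.03,0,0],"twist":0},{"travel":[-0.07,0,0],"twist":0},{"travel":[-0.12,0,0],"twist":0},{"travel":[-0.17,0,0],"twist":0},{"travel":[-0.22,0,0],"twist":0},{"travel":[-0.24,0,0],"twist":0},{"travel":[-0.24,0,0],"twist":0}]'; python3 -c "
from h import *
to(.516,-.312,.31)"
```

```text
time: 38.3
position: [0.5099, 0.3044, 0.3179]
tool_rot: [1.078, 1.282, -1.066]
ft_force: [0.4, 0.2, -4.0]
grip_width: 0.185
t 38.3 p [0.5099 0.3044 0.3179] x [ 0.011  0.    -1.   ] y [0.983 0.182 0.01 ] z [ 0.182 -0.983  0.002] F [ 0.37  0.24 -3.98] g 0.185 j [-1.06  0.18  0.56  1.47 -0.09  1.51 -1.9 ]
travel [ 0.0077 -0.1065  0.6071]
```

```bash
python3 -m pendant '[{"travel":[0,-0.01,0.04],"twist":-0.1},{"travel":[0,-0.02,0.10],"twist":-0.27},{"travel":[0,-0.03,0.16],"twist":-0.44},{"travel":[0,-0.04,0.22],"twist":-0.61},{"travel":[0,-0.05,0.28],"twist":-0.78},{"travel":[0,-0.06,0.34],"twist":-0.95},{"travel":[0,-0.07,0.40],"twist":-1.12},{"travel":[0,-0.08,0.46],"twist":-1.29},{"travel":[0,-0.09,0.52],"twist":-1.46},{"travel":[0,-0.1,0.57],"twist":-1.6}]'; python3 -c "
from h import *
to(.516,-.312,.31)"
```

```text
time: 39.55
position: [0.5156, -0.2376, 0.3164]
tool_rot: [-0.116, 1.559, 0.119]
ft_force: [0.2, -0.3, -2.3]
grip_width: 0.18
t 39.55 p [ 0.5156 -0.2376  0.3164] x [ 0.008  0.002 -1.   ] y [-0.15   0.989  0.001] z [0.989 0.15  0.009] F [ 0.15 -0.31 -2.33] g 0.18 j [-0.51  0.16  1.02  1.54 -0.14  1.51  0.66]
travel [ 0.0063 -0.0736 -0.0108]
```

```bash
python3 -m pendant '[{"travel":[0,-0.04,-0.006],"twist":-0.08},{"travel":[0.006,-0.0736,-0.011],"twist":-0.148},{"travel":[0.006,-0.0736,-0.011],"twist":-0.148},{"travel":[0.006,-0.0736,-0.011],"twist":-0.148},{"travel":[0.006,-0.0736,-0.011],"twist":-0.148}]'; python3 -c "
from h import *
to(.516,-.312,.215);snap('side','s10.png');snap('top','t10.png')"
```

```text
time: 40.17
position: [0.5162, -0.3104, 0.3099]
tool_rot: [-0.234, 1.549, 0.237]
ft_force: [-0.1, 0.1, -4.2]
grip_width: 0.178
t 40.17 p [ 0.5162 -0.3104  0.3099] x [ 0.008  0.004 -1.   ] y [-0.296  0.955  0.001] z [0.955 0.296 0.009] F [-0.14  0.05 -4.21] g 0.178 j [-0.32  0.28  1.03  1.47 -0.25  1.52  1.  ]
travel [ 0.0949 -0.0016 -0.0015]
```

View pics/s10.png

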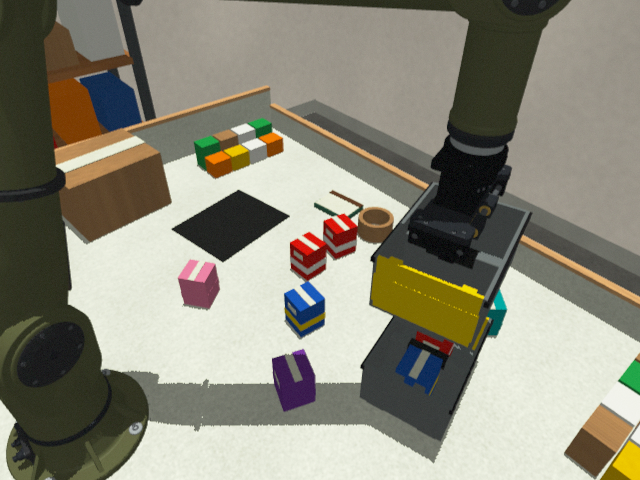

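Run:
```python
from h import *
def pts(x,y,yaw,l):
    c,s=np.cos(yaw),np.sin(yaw); return [[x+c*a-s*b,y+s*a+c*b,z] for a,b,z in l]
for n,f in (("side","s10"),("top","t10")):
    im=cv2.imread(f"pics/{f}.png"); im=cv2.resize(im,None,fx=3,fy=3,interpolation=cv2.INTER_CUBIC)
    s=ctrl.get_state(); p=s["position"]; M=R.from_rotvec(s["tool_rot"]).as_matrix()
    ctr=np.array(p)-.0027*M[:,1]; ub=p[2]-.072; yaw=np.arctan2(M[1,2],M[0,2])+np.pi
    for z,off,col in ((ub+.116,0,(0,255,0)),):
        q=w2px(n,pts(ctr[0],ctr[1],yaw,[(a,b,z) for a,b in((.105,.075),(.105,-.075),(-.105,-.075),(-.105,.075))]))*3+1
        cv2.polylines(im,[q.astype(int)],True,col,1)
    q=w2px(n,pts(.517,-.3145,.3,[(a,b,.116) for a,b in((.105,.075),(.105,-.075),(-.105,-.075),(-.105,.075))]))*3+1
    cv2.polylines(im,[q.astype(int)],True,(255,0,255),1)
    cv2.imwrite(f"pics/{f}o.png",im[550:1150,1000:1640] if n=="side" else im[450:1000,1200:1700])
```

```text
(no output)
```

View pics/s10o.png

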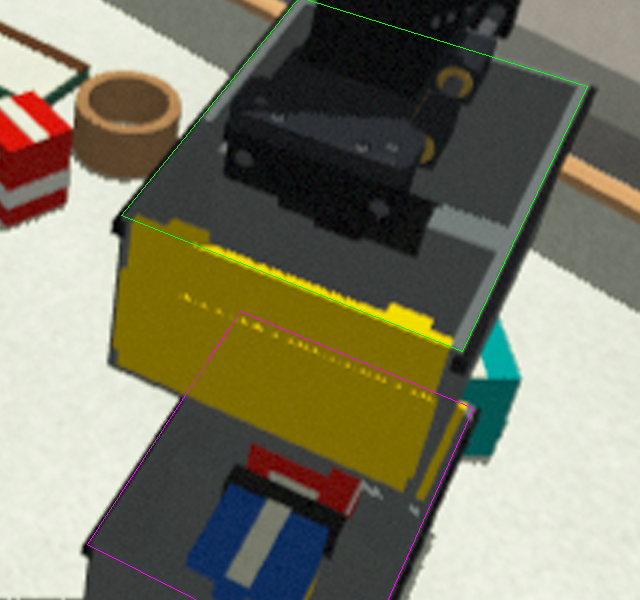

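View pics/t10o.png

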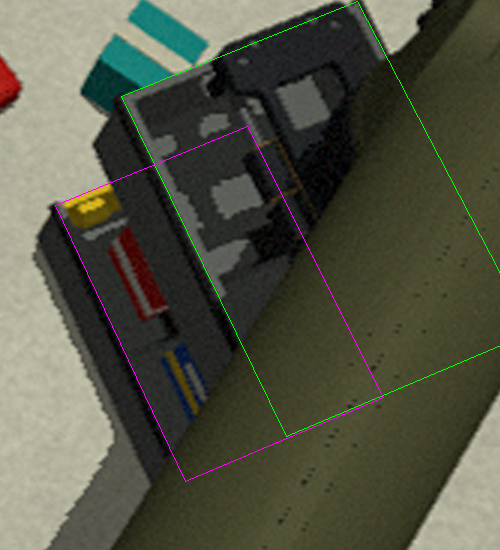

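Overlays agree within about 2 px. Lowering to just above the mouth.

```bash
python3 -m pendant '[{"travel":[0.03,-0.0016,-0.001],"twist":0},{"travel":[0.06,-0.0016,-0.001],"twist":0},{"travel":[0.085,-0.0016,-0.001],"twist":0},{"travel":[0.1,-0.0016,-0.001],"twist":0},{"travel":[0.105,-0.0016,-0.001],"twist":0},{"travel":[0.105,-0.0016,-0.001],"twist":0}]'; python3 -c "
from h import *
to(.516,-.312,.19);snap('side','s11.png')
a=cv2.imread('pics/s11.png');cv2.imwrite('pics/s11c.png',cv2.resize(a[200:460,330:550],None,fx=2.3,fy=2.3))"
```

```text
time: 41.02
position: [0.517, -0.3123, 0.2058]
tool_rot: [-0.235, 1.548, 0.237]
ft_force: [0.2, -0.8, -3.1]
grip_width: 0.18
t 41.02 p [ 0.517  -0.3123  0.2058] x [ 0.009  0.003 -1.   ] y [-0.296  0.955 -0.   ] z [0.955 0.296 0.01 ] F [ 0.18 -0.76 -3.08] g 0.18 j [-0.3   0.33  1.    1.63 -0.3   1.33  1.04]
travel [ 0.0157  0.0006 -0.0011]
```

View pics/s11c.png

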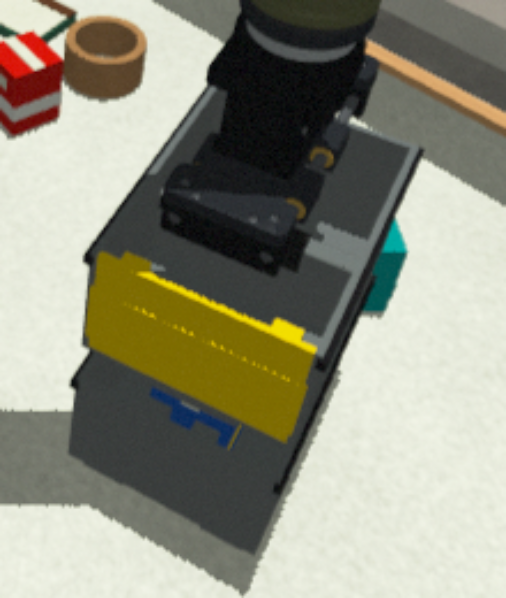

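```bash
python3 -m pendant '[{"travel":[0.006,0,-0.001],"twist":0},{"travel":[0.011,0,-0.001],"twist":0},{"travel":[0.015,0,-0.001],"twist":0},{"travel":[0.018,0,-0.001],"twist":0},{"travel":[0.018,0,-0.001],"twist":0}]'; python3 -m pendant '[{"travel":[0.002,0,0],"twist":0},{"travel":[0.004,0,0],"twist":0},{"travel":[0.005,0,0],"twist":0},{"travel":[0.005,0,0],"twist":0}]'
```

```text
time: 41.7
position: [0.5162, -0.3126, 0.1878]
tool_rot: [-0.235, 1.548, 0.237]
ft_force: [-1.4, 0.2, -4.2]
grip_width: 0.176
time: 42.2
position: [0.5163, -0.3126, 0.1827]
tool_rot: [-0.235, 1.548, 0.237]
ft_force: [-0.4, -0.1, -3.7]
grip_width: 0.182
```

```bash
python3 -m pendant '[{"travel":[0.001,0,0],"twist":0},{"travel":[0.002,0,0],"twist":0},{"travel":[0.003,0,0],"twist":0},{"travel":[0.003,0,0],"twist":0}]'
```

```text
time: 42.7
position: [0.5167, -0.3127, 0.1804]
tool_rot: [-0.235, 1.547, 0.236]
ft_force: [0.7, 0.7, 1.8]
grip_width: 0.181
```

```bash
python3 -m pendant '[{"travel":[0.001,0,0],"twist":0},{"travel":[0.001,0,0],"twist":0},{"travel":[0.001,0,0],"twist":0},{"travel":[0.001,0,0],"twist":0},{"travel":[-0.02,0,0],"twist":0},{"travel":[-0.06,0,0],"twist":0},{"travel":[-0.12,0,0],"twist":0},{"travel":[-0.15,0,0],"twist":0}]' 0; python3 -c "
from h import *
to(.441,-.065,.24); snap('side','s12.png')
to(.441,-.065,.24)"
```

```text
time: 43.7
position: [0.5157, -0.3143, 0.3354]
tool_rot: [-0.237, 1.543, 0.233]
ft_force: [0.7, -0.2, 0.2]
grip_width: 0.5
t 43.7 p [ 0.5157 -0.3143  0.3354] x [ 0.015 -0.    -1.   ] y [-0.296  0.955 -0.005] z [0.955 0.296 0.014] F [ 0.71 -0.23  0.17] g 0.5 j [-0.32  0.27  1.03  1.43 -0.24  1.56  1.  ]
travel [0.0942 0.2607 0.001 ]
t 43.75 p [ 0.5166 -0.3151  0.3384] x [ 0.019 -0.002 -1.   ] y [-0.296  0.955 -0.007] z [0.955 0.296 0.018] F [ 1.24 -0.07  2.17] g 0.503 j [-0.32  0.27  1.03  1.42 -0.24  1.56  1.  ]
travel [0.0965 0.2619 0.    ]
```

View pics/s12.png

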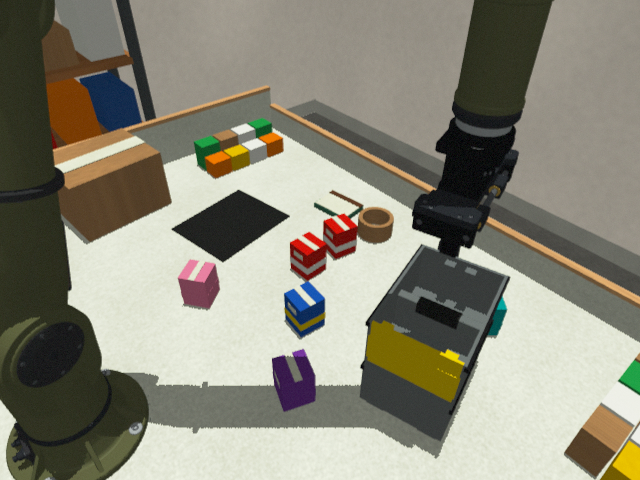

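Stack is seated and level, yellow end over the plain end. Now the empty blue.

```bash
python3 -m pendant '[{"travel":[0,0.06,0],"twist":0.1},{"travel":[0,0.12,0],"twist":0.2},{"travel":[0.02,0.18,0],"twist":0.3},{"travel":[0.06,0.23,0],"twist":0.405},{"travel":[0.1,0.262,0],"twist":0.405},{"travel":[0.13,0.262,0],"twist":0.405},{"travel":[0.14,0.262,0],"twist":0.405},{"travel":[0.14,0.262,0],"twist":0.405},{"travel":[0.14,0.262,0],"twist":0.405}]' 1; python3 -c "
from h import *
to(.440,-.065,.042); snap('wrist','w13.png')"
```

```text
time: 44.88
position: [0.4431, -0.0658, 0.1982]
tool_rot: [0.083, 1.547, -0.084]
ft_force: [-0.3, 0.3, 0.2]
grip_width: 1.001
t 44.88 p [ 0.4431 -0.0658  0.1982] x [ 0.022 -0.002 -1.   ] y [0.106 0.994 0.001] z [ 0.994 -0.106  0.022] F [-0.28  0.33  0.17] g 1.001 j [-0.77 -0.21  0.77  2.    0.15  1.27 -0.15]
travel [ 0.1561  0.0004 -0.0065]
```

View pics/w13.png

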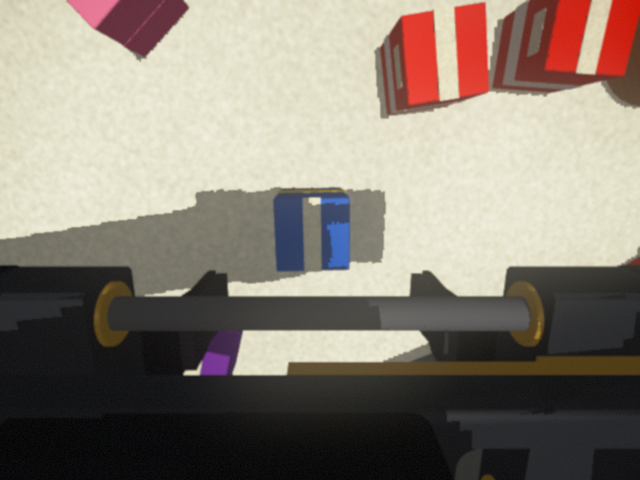

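```bash
python3 -m pendant '[{"travel":[0.05,0,-0.006],"twist":0},{"travel":[0.1,0,-0.006],"twist":0},{"travel":[0.14,0,-0.006],"twist":0},{"travel":[0.156,0,-0.0065],"twist":0},{"travel":[0.156,0,-0.0065],"twist":0},{"travel":[0.156,0,-0.0065],"twist":0}]' && python3 -m pendant '[{"travel":[0,0,0],"twist":0},{"travel":[0,0,0],"twist":0},{"travel":[0,0,0],"twist":0},{"travel":[0,0,0],"twist":0},{"travel":[0,0,0],"twist":0}]' -1 20;  python3 -m pendant '[{"travel":[-0.01,0,0],"twist":0},{"travel":[-0.05,0,0],"twist":0},{"travel":[-0.1,0,0],"twist":0},{"travel":[-0.13,0,0],"twist":0},{"travel":[-0.13,0,0],"twist":0},{"travel":[-0.13,0,0],"twist":0}]'; python3 -c "
from h import *
to(.447,.31,.17)"
```

```text
time: 45.68
position: [0.4411, -0.0654, 0.0432]
tool_rot: [0.083, 1.546, -0.083]
ft_force: [1.2, 1.0, -0.0]
grip_width: 0.999
time: 46.3
position: [0.4412, -0.0653, 0.0434]
tool_rot: [0.083, 1.546, -0.083]
ft_force: [-1.0, 1.0, 3.9]
grip_width: 0.693
time: 47.05
position: [0.4374, -0.0652, 0.1725]
tool_rot: [0.083, 1.547, -0.083]
ft_force: [-0.2, -0.7, -0.9]
grip_width: 0.689
t 47.05 p [ 0.4374 -0.0652  0.1725] x [ 0.022 -0.001 -1.   ] y [0.106 0.994 0.001] z [ 0.994 -0.106  0.022] F [-0.19 -0.72 -0.93] g 0.689 j [-0.8  -0.21  0.81  2.05  0.16  1.22 -0.16]
travel [ 0.0023  0.3741 -0.0303]
```

```bash
python3 -m pendant '[{"travel":[0,0.06,-0.003],"twist":-0.05},{"travel":[0,0.12,-0.01],"twist":-0.1},{"travel":[0,0.18,-0.015],"twist":-0.15},{"travel":[0,0.24,-0.02],"twist":-0.2},{"travel":[0,0.3,-0.025],"twist":-0.25},{"travel":[0,0.35,-0.03],"twist":-0.28},{"travel":[0.0,0.374,-0.03],"twist":-0.28},{"travel":[0,0.374,-0.03],"twist":-0.28},{"travel":[0,0.374,-0.03],"twist":-0.28}]'; python3 -c "
from h import *
to(.447,.31,.047)"
```

```text
time: 48.18
position: [0.4477, 0.3073, 0.1716]
tool_rot: [-0.138, 1.546, 0.13]
ft_force: [0.1, -0.2, -1.5]
grip_width: 0.687
t 48.17 p [0.4477 0.3073 0.1716] x [ 0.021 -0.003 -1.   ] y [-0.17   0.985 -0.007] z [0.985 0.17  0.021] F [ 0.11 -0.2  -1.54] g 0.687 j [-1.11  0.11  0.48  1.82 -0.04  1.21 -0.44]
travel [ 0.1246  0.0037 -0.0028]
```

```bash
python3 -m pendant '[{"travel":[0.05,0.004,-0.003],"twist":0},{"travel":[0.09,0.004,-0.003],"twist":0},{"travel":[0.11,0.004,-0.003],"twist":0},{"travel":[0.12,0.004,-0.003],"twist":0},{"travel":[0.124,0.004,-0.003],"twist":0},{"travel":[0.125,0.004,-0.003],"twist":0},{"travel":[0.125,0.004,-0.003],"twist":0}]' && python3 -m pendant '[{"travel":[0,0,0],"twist":0},{"travel":[0,0,0],"twist":0},{"travel":[0,0,0],"twist":0},{"travel":[0,0,0],"twist":0},{"travel":[-0.04,0,0],"twist":0},{"travel":[-0.08,0,0],"twist":0},{"travel":[-0.13,0,0],"twist":0},{"travel":[-0.13,0,0],"twist":0}]' 1; python3 -c "
from h import *
to(.551,.055,.17);snap('top','t14.png')"
```

```text
time: 49.05
position: [0.4473, 0.3106, 0.0474]
tool_rot: [-0.137, 1.544, 0.13]
ft_force: [-0.4, -0.6, -1.5]
grip_width: 0.686
time: 50.05
position: [0.4467, 0.3127, 0.1818]
tool_rot: [-0.132, 1.538, 0.135]
ft_force: [0.5, 0.7, -1.2]
grip_width: 0.996
t 50.05 p [0.4467 0.3127 0.1818] x [ 0.028  0.004 -1.   ] y [-0.17   0.985 -0.001] z [0.985 0.17  0.029] F [ 0.52  0.74 -1.19] g 0.996 j [-1.12  0.1   0.48  1.81 -0.04  1.22 -0.46]
travel [ 0.0137 -0.2716  0.0587]
```

View pics/t14.png

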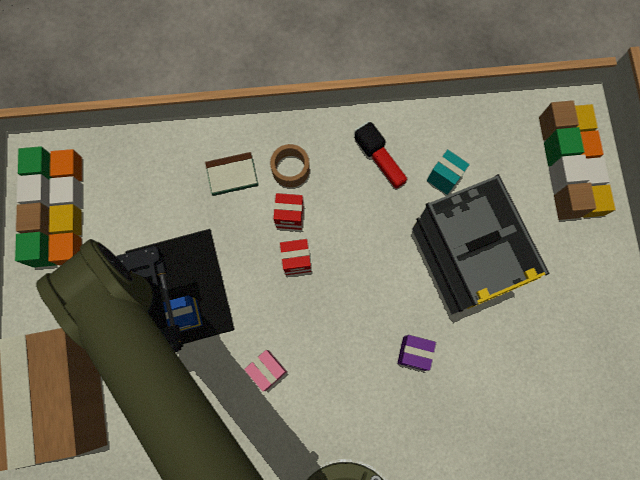

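```bash
python3 -m pendant '[{"travel":[0.0,-0.06,0.01],"twist":0.03},{"travel":[0.0,-0.12,0.025],"twist":0.06},{"travel":[0.0,-0.18,0.04],"twist":0.1},{"travel":[0.0,-0.24,0.05],"twist":0.13},{"travel":[0.014,-0.272,0.059],"twist":0.13},{"travel":[0.014,-0.272,0.059],"twist":0.13},{"travel":[0.014,-0.272,0.059],"twist":0.13},{"travel":[0.014,-0.272,0.059],"twist":0.13}]'; python3 -c "
from h import *
to(.551,.055,.043)"
```

```text
time: 51.1
position: [0.5495, 0.0556, 0.1674]
tool_rot: [-0.033, 1.546, 0.035]
ft_force: [-0.2, 0.4, -0.5]
grip_width: 1.001
t 51.1 p [0.5495 0.0556 0.1674] x [ 0.024  0.001 -1.   ] y [-0.043  0.999  0.   ] z [0.999 0.043 0.024] F [-0.22  0.43 -0.47] g 1.001 j [-0.81  0.15  0.72  1.81 -0.1   1.19 -0.01]
travel [ 0.1244 -0.0007 -0.0016]
```

```bash
python3 -m pendant '[{"travel":[0.04,0,-0.002],"twist":0},{"travel":[0.09,0,-0.002],"twist":0},{"travel":[0.124,0,-0.002],"twist":0},{"travel":[0.124,0,-0.002],"twist":0},{"travel":[0.124,0,-0.002],"twist":0}]' && python3 -m pendant '[{"travel":[0,0,0],"twist":0},{"travel":[0,0,0],"twist":0},{"travel":[0,0,0],"twist":0},{"travel":[0,0,0],"twist":0},{"travel":[0,0,0],"twist":0}]' -1 20;  python3 -m pendant '[{"travel":[-0.01,0,0],"twist":0},{"travel":[-0.05,0,0],"twist":0},{"travel":[-0.1,0,0],"twist":0},{"travel":[-0.15,0,0],"twist":0},{"travel":[-0.15,0,0],"twist":0},{"travel":[-0.15,0,0],"twist":0}]'; python3 -c "
from h import *
to(.546,.385,.19)"
```

```text
time: 51.72
position: [0.5516, 0.0565, 0.0448]
tool_rot: [-0.034, 1.544, 0.036]
ft_force: [0.6, -0.3, 0.0]
grip_width: 0.998
time: 52.35
position: [0.5517, 0.0566, 0.0452]
tool_rot: [-0.034, 1.544, 0.036]
ft_force: [-2.1, 0.6, 4.5]
grip_width: 0.688
time: 53.1
position: [0.5472, 0.0562, 0.1947]
tool_rot: [-0.033, 1.545, 0.036]
ft_force: [0.2, -0.3, -1.3]
grip_width: 0.692
t 53.1 p [0.5472 0.0562 0.1947] x [ 0.026  0.003 -1.   ] y [-0.045  0.999  0.001] z [0.999 0.045 0.026] F [ 0.25 -0.28 -1.3 ] g 0.692 j [-0.83  0.12  0.74  1.79 -0.08  1.24 -0.03]
travel [0.0055 0.3285 0.0133]
```

Empty (about 1.1 N). To the mat's far-left spot.

```bash
python3 -m pendant '[{"travel":[0,0.06,0.002],"twist":-0.03},{"travel":[0,0.12,0.004],"twist":-0.06},{"travel":[0,0.18,0.006],"twist":-0.09},{"travel":[0,0.24,0.01],"twist":-0.12},{"travel":[0,0.3,0.012],"twist":-0.13},{"travel":[0,0.328,0.013],"twist":-0.13},{"travel":[0.0,0.328,0.013],"twist":-0.13},{"travel":[0,0.328,0.013],"twist":-0.13}]'; python3 -c "
from h import *
to(.546,.385,.0485)"
```

```text
time: 54.1
position: [0.5454, 0.3825, 0.1937]
tool_rot: [-0.138, 1.543, 0.133]
ft_force: [0.7, -0.9, -0.8]
grip_width: 0.687
t 54.1 p [0.5454 0.3825 0.1937] x [ 0.024 -0.001 -1.   ] y [-0.172  0.985 -0.005] z [0.985 0.172 0.023] F [ 0.65 -0.9  -0.84] g 0.687 j [-1.07  0.38  0.54  1.48 -0.19  1.31 -0.35]
travel [ 0.1452  0.0031 -0.0024]
```

```bash
python3 -m pendant '[{"travel":[0.05,0.003,-0.002],"twist":0},{"travel":[0.1,0.003,-0.002],"twist":0},{"travel":[0.125,0.003,-0.002],"twist":0},{"travel":[0.137,0.003,-0.002],"twist":0},{"travel":[0.144,0.003,-0.002],"twist":0},{"travel":[0.146,0.003,-0.002],"twist":0},{"travel":[0.146,0.003,-0.002],"twist":0}]' && python3 -m pendant '[{"travel":[0,0,0],"twist":0},{"travel":[0,0,0],"twist":0},{"travel":[0,0,0],"twist":0},{"travel":[0,0,0],"twist":0},{"travel":[-0.04,0,0],"twist":0},{"travel":[-0.08,0,0],"twist":0},{"travel":[-0.13,0,0],"twist":0},{"travel":[-0.13,0,0],"twist":0}]' 1; python3 -c "
from h import *
to(.657,.061,.18);snap('top','t15.png')"
```

```text
time: 54.98
position: [0.5471, 0.3853, 0.0488]
tool_rot: [-0.137, 1.541, 0.134]
ft_force: [0.1, 0.8, -1.0]
grip_width: 0.691
time: 55.98
position: [0.5464, 0.3866, 0.184]
tool_rot: [-0.132, 1.534, 0.138]
ft_force: [0.4, 0.3, -0.1]
grip_width: 0.999
t 55.98 p [0.5464 0.3866 0.184 ] x [ 0.032  0.006 -0.999] y [-0.172  0.985  0.001] z [0.985 0.172 0.033] F [ 0.38  0.28 -0.12] g 0.999 j [-1.08  0.39  0.54  1.5  -0.19  1.28 -0.35]
travel [ 0.0055 -0.3398  0.0528]
```

View pics/t15.png

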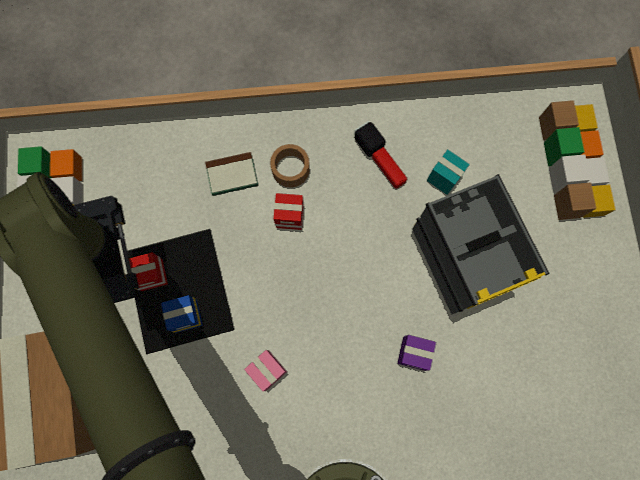

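```bash
python3 -m pendant '[{"travel":[0,-0.05,0.008],"twist":-0.15},{"travel":[0,-0.1,0.016],"twist":-0.3},{"travel":[0,-0.15,0.024],"twist":-0.46},{"travel":[0,-0.2,0.032],"twist":-0.62},{"travel":[0,-0.25,0.04],"twist":-0.78},{"travel":[0,-0.3,0.048],"twist":-0.94},{"travel":[0.005,-0.34,0.053],"twist":-1.1},{"travel":[0.005,-0.34,0.053],"twist":-1.25},{"travel":[0.005,-0.34,0.053],"twist":-1.25},{"travel":[0.005,-0.34,0.053],"twist":-1.25}]'; python3 -c "
from h import *
to(.657,.061,.043)"
```

```text
time: 57.28
position: [0.6552, 0.0611, 0.1771]
tool_rot: [-1.107, 1.253, 1.083]
ft_force: [0.1, 0.9, 0.5]
grip_width: 0.998
t 57.27 p [0.6552 0.0611 0.1771] x [ 0.027  0.004 -1.   ] y [-0.989  0.148 -0.026] z [0.148 0.989 0.008] F [0.13 0.85 0.49] g 0.998 j [-0.51  0.36  0.48  1.53 -0.17  1.26  1.42]
travel [ 0.1341  0.0017 -0.0008]
```

```bash
python3 -m pendant '[{"travel":[0.04,0.001,0],"twist":0},{"travel":[0.09,0.001,0],"twist":0},{"travel":[0.134,0.001,0],"twist":0},{"travel":[0.134,0.001,0],"twist":0},{"travel":[0.134,0.001,0],"twist":0}]' && python3 -m pendant '[{"travel":[0,0,0],"twist":0},{"travel":[0,0,0],"twist":0},{"travel":[0,0,0],"twist":0},{"travel":[0,0,0],"twist":0},{"travel":[0,0,0],"twist":0}]' -1 20;  python3 -m pendant '[{"travel":[-0.01,0,0],"twist":0},{"travel":[-0.05,0,0],"twist":0},{"travel":[-0.1,0,0],"twist":0},{"travel":[-0.15,0,0],"twist":0},{"travel":[-0.15,0,0],"twist":0},{"travel":[-0.15,0,0],"twist":0}]'; python3 -c "
from h import *
to(.567,.272,.19)"
```

```text
time: 57.9
position: [0.6589, 0.0623, 0.0448]
tool_rot: [-1.108, 1.251, 1.081]
ft_force: [-0.1, 0.8, -0.0]
grip_width: 0.999
time: 58.52
position: [0.6592, 0.0623, 0.0455]
tool_rot: [-1.108, 1.25, 1.081]
ft_force: [-1.1, -0.4, 4.4]
grip_width: 0.692
time: 59.28
position: [0.6543, 0.0617, 0.1949]
tool_rot: [-1.108, 1.251, 1.082]
ft_force: [0.2, -0.5, -1.1]
grip_width: 0.688
t 59.27 p [0.6543 0.0617 0.1949] x [ 0.029  0.004 -1.   ] y [-0.989  0.149 -0.028] z [0.148 0.989 0.008] F [ 0.24 -0.46 -1.09] g 0.688 j [-0.51  0.35  0.48  1.52 -0.17  1.29  1.41]
travel [0.0033 0.1176 0.195 ]
```

```bash
python3 -m pendant '[{"travel":[0,0.03,0.045],"twist":-0.08},{"travel":[0,0.06,0.09],"twist":-0.16},{"travel":[0,0.09,0.14],"twist":-0.25},{"travel":[0,0.11,0.18],"twist":-0.32},{"travel":[0,0.1176,0.195],"twist":-0.32},{"travel":[0,0.1176,0.195],"twist":-0.32},{"travel":[0,0.1176,0.195],"twist":-0.32}]'; python3 -c "
from h import *
to(.567,.272,.0485); snap('side','s16.png')"
```

```text
time: 60.15
position: [0.5679, 0.2691, 0.1927]
tool_rot: [-1.345, 1.105, 1.309]
ft_force: [-0.5, -0.6, -1.0]
grip_width: 0.685
t 60.15 p [0.5679 0.2691 0.1927] x [ 0.028  0.002 -1.   ] y [-0.986 -0.166 -0.028] z [-0.166  0.986 -0.003] F [-0.46 -0.57 -1.01] g 0.685 j [-0.77  0.27  0.34  1.59 -0.08  1.27  1.32]
travel [0.1441 0.0045 0.0034]
```

View pics/s16.png

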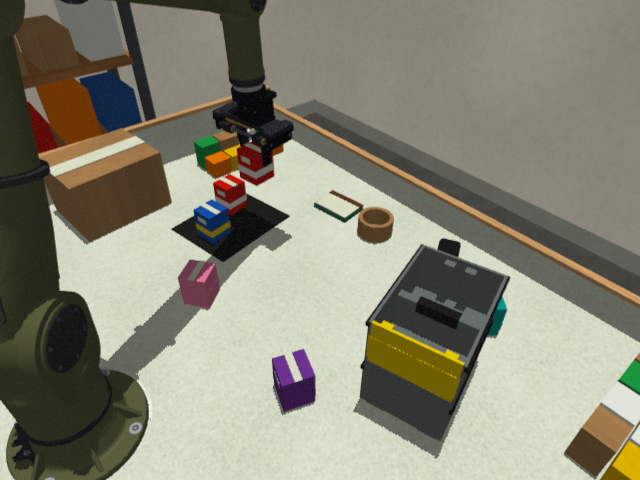

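```bash
python3 -m pendant '[{"travel":[0.05,0.004,0.003],"twist":0},{"travel":[0.1,0.004,0.003],"twist":0},{"travel":[0.125,0.004,0.003],"twist":0},{"travel":[0.137,0.004,0.003],"twist":0},{"travel":[0.143,0.004,0.003],"twist":0},{"travel":[0.145,0.004,0.003],"twist":0},{"travel":[0.145,0.004,0.003],"twist":0}]' && python3 -m pendant '[{"travel":[0,0,0],"twist":0},{"travel":[0,0,0],"twist":0},{"travel":[0,0,0],"twist":0},{"travel":[0,0,0],"twist":0},{"travel":[-0.04,0,0],"twist":0},{"travel":[-0.08,0,0],"twist":0},{"travel":[-0.13,0,0],"twist":0},{"travel":[-0.18,0,0],"twist":0}]' 1; python3 -c "
from h import *
to(.55,.0,.25)"
```

```text
time: 61.08
position: [0.5685, 0.2719, 0.049]
tool_rot: [-1.344, 1.102, 1.308]
ft_force: [-0.8, 0.1, -0.5]
grip_width: 0.692
time: 62.08
position: [0.5628, 0.2712, 0.2305]
tool_rot: [-1.344, 1.102, 1.308]
ft_force: [1.2, -0.0, -0.8]
grip_width: 0.998
t 62.08 p [0.5628 0.2712 0.2305] x [ 0.03   0.003 -1.   ] y [-0.986 -0.166 -0.03 ] z [-0.166  0.986 -0.002] F [ 1.2  -0.03 -0.83] g 0.998 j [-0.78  0.24  0.34  1.55 -0.07  1.34  1.3 ]
travel [-0.0208  0.0569 -0.2653]
```

```bash
python3 -m pendant '[{"travel":[-0.01,0.015,-0.06],"twist":0},{"travel":[-0.02,0.03,-0.12],"twist":0},{"travel":[-0.02,0.04,-0.18],"twist":0},{"travel":[-0.02,0.05,-0.23],"twist":0},{"travel":[-0.02,0.057,-0.265],"twist":0},{"travel":[-0.02,0.057,-0.265],"twist":0},{"travel":[-0.02,0.057,-0.265],"twist":0}]'; python3 -c "
from h import *
snap('top','t17.png');snap('side','s17.png')"
```

```text
time: 62.95
position: [0.5499, 0.0014, 0.2491]
tool_rot: [-1.344, 1.101, 1.309]
ft_force: [0.6, -0.9, -0.4]
grip_width: 1.002
```

View pics/t17.png

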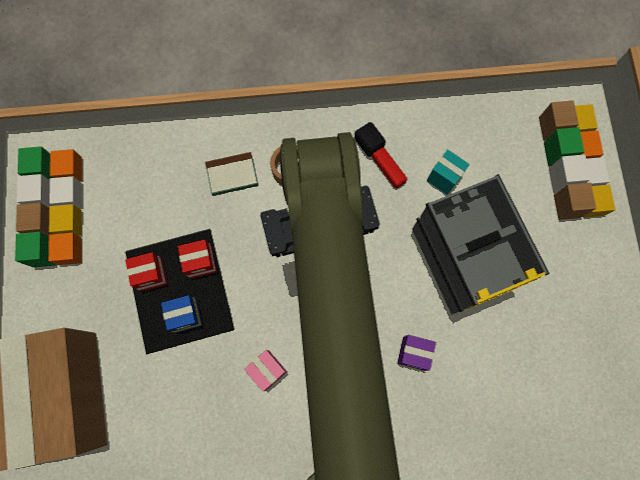

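View pics/s17.png

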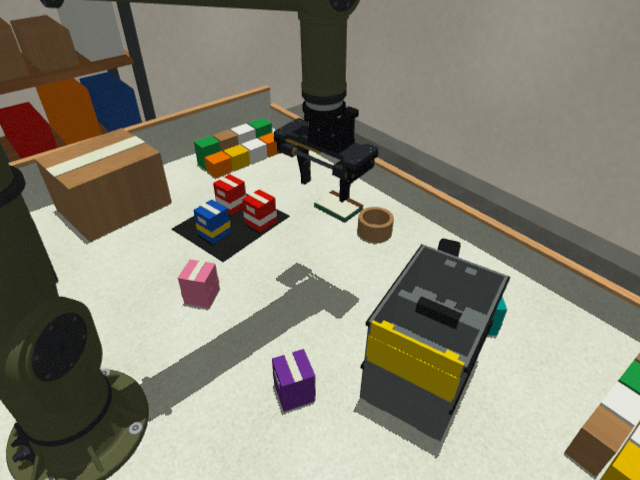

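Three empties stand on the mat at (145,270), (196,257) and (180,313), and the stack is at (480,245). Numeric check before handing in.

Run:
```python
from h import *
m=np.array([.507,.322]);a=np.radians(10.3);E=np.array([[np.cos(a),np.sin(a)],[-np.sin(a),np.cos(a)]])
for u,v in((145,269),(195,257),(179,313)):
    p=px2w("top",u,v,.083)[:2]; print(p.round(3),"mat local",(E@(p-m)).round(3))
im=cv2.imread("pics/t17.png");cv2.imwrite("pics/c17.png",cv2.resize(im[165:325,400:560],None,fx=3.7,fy=3.7,interpolation=cv2.INTER_CUBIC))
im=cv2.imread("pics/s17.png");cv2.imwrite("pics/d17.png",cv2.resize(im[235:465,345:525],None,fx=2.6,fy=2.6,interpolation=cv2.INTER_CUBIC))
```

```text
[0.547 0.375] mat local [0.048 0.045]
[0.563 0.268] mat local [ 0.045 -0.063]
[0.447 0.306] mat local [-0.062 -0.005]
```

View pics/c17.png

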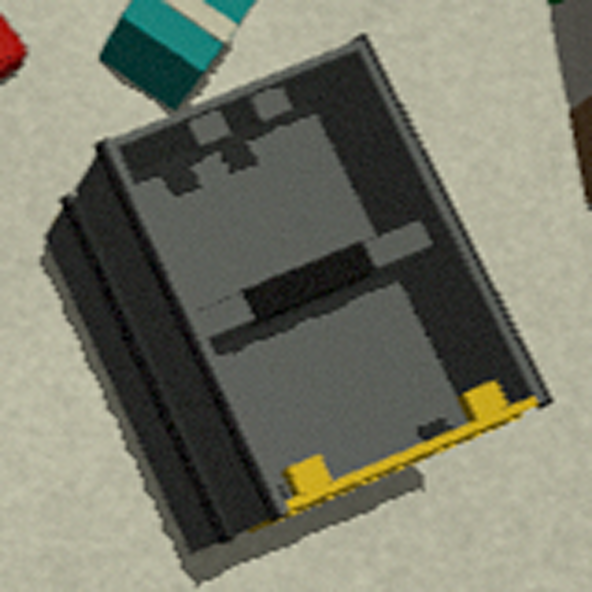

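View pics/d17.png

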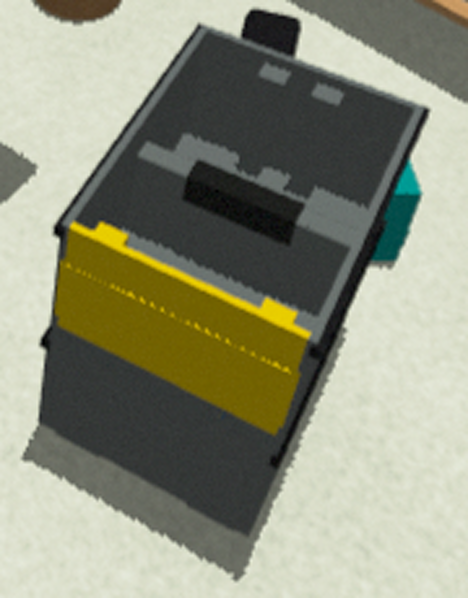

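Run:
```python
from h import *
def c(u,v): return np.array([400+u/3.7,165+v/3.7])-0.4
for z in (.212,.224,.236):
    o=[("top",c(364,36),(-.105,.075,z)),("top",c(102,142),(-.105,-.075,z)),("top",c(550,400),(.105,.075,z)),("top",c(280,518),(.105,-.075,z)),
     ("side",np.array([345+200/2.6,235+25/2.6])-.3,(-.105,-.075,z)),("side",np.array([345+428/2.6,235+108/2.6])-.3,(-.105,.075,z)),("side",np.array([345+58/2.6,235+230/2.6])-.3,(.105,-.075,z)),("side",np.array([345+316/2.6,235+352/2.6])-.3,(.105,.075,z))]
    p,r=fit(o,[.517,-.3145,3.44]); print(z,p.round(4),np.abs(r).mean().round(2),r.round(1).tolist())
```

```text
0.212 [ 0.5213 -0.3163  3.4395] 1.67 [[-1.9, 0.7], [-0.3, -0.1], [-2.8, -0.4], [-1.3, -2.1], [1.3, 4.5], [-2.2, 4.2], [2.1, 2.0], [-0.1, 0.8]]
0.224 [ 0.5169 -0.3161  3.4427] 0.76 [[0.0, 0.7], [1.0, 0.5], [0.1, 0.6], [0.9, -0.4], [0.4, 0.4], [-2.0, 0.0], [0.7, -1.6], [-0.0, -2.7]]
0.236 [ 0.5142 -0.3155  3.4422] 2.19 [[1.8, 0.0], [2.0, 0.1], [2.5, 1.1], [2.5, 0.4], [0.2, -4.3], [-1.4, -4.7], [-0.3, -6.3], [0.2, -7.2]]
```

Best fit is at rim height 0.224 (stacked on the lugs), centre within 2 mm of the lower tote, yaw turned 180°. Handing in.

```bash
python3 -c "
from bench import ctrl
print(ctrl.close_job())"
```

```text
the job is handed in; nothing more can be done
None
```

The job is done and handed in at about 63 s of the 210 s allowed. No verdict came back, so the result rests on my own checks.

- **Upper tote:** I moved it to the mat, then put it back on the lower one turned half round. My first grasp closed on nothing because I lifted before the slow fingers had shut. It moved nothing, and the second attempt held.
- **Full cartons:** The full blue read 5.5 N and the full red 5.0 N when lifted. Both stand in the lower tote, one in each compartment.
- **Empty cartons:** The three empties (one blue, two red) read about 1 N each. They stand on the mat, centres at least 35 mm inside its edges.

**Last checks:**
- The stack fit best with the upper rim at 0.224 m, which means it sits on the lugs. It is within 2 mm of the lower tote's centre and turned 180°. The mean misfit was 0.8 px and the worst point 2.7 px.
- The two full cartons were last seen upright just before the upper tote went back on; it now hides them.
- In the last top picture the scanner and pad were where they started. The arm partly hid the tape core there, but the side view shows it in place.
- The tool had drifted to a tilt of about 0.03 rad by the end; the cartons still look upright in the pictures.

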